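Right the fallen flask under the filter funnel

TASK

The empty conical flask has been knocked over beside the filter stand. Stand it upright on the stand's base plate, centred under the funnel's stem, without dropping it, and let go of it; then slide the funnel holder down its rod until it rests on the stop collar, so that the stem hangs inside the flask's neck. Do not knock over or shove away the two bottles and the box of filter papers.

Things in the scene. Friction and masses are not known exactly. Their poses are not given: they have to be found in the camera images.
- flask: Fallen conical flask, white plastic, 70 g, 105 mm tall: foot 64 mm diameter, 6 mm high, a cone up to 68 mm, then a straight neck 34 mm outside, 28 mm bore, to the open mouth. Origin: centre of the underside; +z runs to the mouth. It starts on its side on the bench (z = 0), origin 32.5 mm up, axis dipping 8.6 degrees to the mouth, which points to the robot's right, at most 1.1 rad off.
- flask_mouth (a point): Centre of the flask's open mouth, on its axis, 105 mm from its origin.
- stand: Filter stand, fixed: grey base plate 160 mm (its x) by 220 mm (its y), 12 mm thick; origin at the centre of its underside, z up, -x side facing the robot, turned up to 0.35 rad. A vertical 12 mm steel rod at stand x 0, y +85 mm rises to 345 mm above the bench. A stop collar, 28 mm diameter, is fixed on the rod, its top 150 mm above the bench.
- place (a point): Point on top of the base plate, 12 mm above the bench, straight below the funnel's stem (stand x 0, y -25 mm). The flask's underside belongs centred here.
- holder (a joint): Downward travel of the black funnel holder on the rod, m: 0 highest, 0.10 down on the stop collar; starts at 0 to 0.03. It stays where it is left; 4 to 6 N downwards moves it. Its boss on the rod is 32 mm square, 36 mm high, with an arm along stand -y to the white funnel fixed in it (axis 110 mm from the rod) and a thumb tab along stand -x.
- stem_tip (a point): Lower end of the funnel's vertical stem, on its axis: 189 mm above the bench at joint 0, 89 mm at joint 0.10 (28 mm inside the neck of the flask standing below). The stem is 10 mm in diameter, 50 mm long; above it the funnel widens to its rim, 72 mm in diameter, 107 mm above the tip.
- thumb_tab (a point): Point on the top face of the holder's thumb tab, a level plate 26 mm wide, 8 mm thick, that sticks out of the boss along stand -x. The point is 52 mm from the rod's axis, 14 mm from the tab's free end; 284 mm above the bench at joint 0, 184 mm at joint 0.10. The rod rises past it, so lean the tool away from the rod.
- amber_bottle: Brown bottle with a red cap, 68 mm in diameter, 150 mm tall, standing behind the stand. Origin: centre of its underside.
- white_bottle: White plastic bottle, 60 mm in diameter, 125 mm tall, standing left of and behind the stand. Origin: centre of its underside.
- paper_box: Flat box of filter papers, 119 by 119 mm, 30 mm high, lying left of the stand. Origin: centre of its underside.
Things that resemble listed ones, but are neither listed nor needed, are in the scene too. What is shaped like the flask but green or turquoise is not meant.

How it is judged (in metres and radians):
On the way, in this order (a step that is already met when the one before it is completed fails the run):
1. the flask stands upright on the base plate under the stem, released (angle between flask's own z axis and vertical below 0.06 rad and horizontal distance between flask_mouth and stem_tip below 0.01 m and z of flask in the frame of stand between 0.009 and 0.015 m and contact force between flask and the fingers below 0.05 N), for 0.3 s.
2. the holder is down on the stop collar with the stem in the neck (value of joint holder above 0.096 m and z of stem_tip in the frame of flask below 0.085 m and horizontal distance between flask_mouth and stem_tip below 0.01 m), for 0.2 s.
At the end, for the whole second after the job is handed in: The flask stands upright (within 3.4 degrees) and at rest on the base plate, its mouth centred under the stem within 10 mm, and the holder is down within 4 mm of the stop collar, the stem at least 20 mm inside the neck (all of step 2 and angle between flask's own z axis and vertical below 0.06 rad and z of flask in the frame of stand between 0.009 and 0.015 m and linear speed of flask below 0.02 m/s); the robot touches nothing.
It fails at once if the flask is dropped, toppled or thrown: free of the fingers and faster than 0.5 m/s (contact force between flask and the fingers below 0.01 N and linear speed of flask above 0.5 m/s).
It fails at once if the amber bottle is knocked over or shoved more than 40 mm (angle between amber_bottle's own z axis and vertical above 0.4 rad or distance of amber_bottle from where it was at the start of the episode above 0.04 m).
It fails at once if the white bottle is knocked over or shoved more than 40 mm (angle between white_bottle's own z axis and vertical above 0.4 rad or distance of white_bottle from where it was at the start of the episode above 0.04 m).
It fails at once if the box of filter papers is shoved more than 40 mm (angle between paper_box's own z axis and vertical above 0.4 rad or distance of paper_box from where it was at the start of the episode above 0.04 m).
It also fails if it takes over 48 s, if anything falls off the work surface, if the arm or the gripper's body presses on something with over 40 N, if the wrist force passes 120 N, or if a joint passes its speed limit or range.

ROBOT

A 7-joint arm with a two-finger parallel gripper is mounted at the origin on the work surface. World frame = base frame: x ahead of the robot, y to its left, z up, the work surface at z = 0. Lengths are in m, angles in degrees, forces in N, time in s.
With the tool pointing down it reaches from about 0.425 to 0.875 m from the base axis. Payload 4.7 kg.
Tool frame: the origin (TCP) lies at the centre of the arm's flange, where the gripper is bolted on; the fingertips stand 182 mm ahead of it and the grasp point (between the pads) lies 164 mm ahead of it (env.grip_depth is the distance from the TCP to the grasp point, in m); z points along the fingers, y is the line along which they close (so a half turn about z gives the same grasp; the last joint's range is limited). The gripper opens to 87 mm and grips with 3 to 60 N. Pads are 19 mm wide; open, the fingers measure 117 mm over their backs; the gripper's body (75 mm by 190 mm) begins 51 mm behind the grasp point.
Start: joints at [0.808, 18.392, -4.016, 83.108, 1.295, 78.541, -3.26], TCP at [0.65, -0, 0.405] pointing down, gripper open.
Joint ranges: [-163.93, 163.93], [-17.29, 119.83], [-79.2, 71.16], [3.27, 140.29], [-89.18, 269.18], [5.43, 117.66], [-154.24, 154.24]. Speed limits (degrees/s): [147.25, 147.25, 180, 180, 180, 180, 180].

INTERFACE

Orientations are given as [roll, pitch, yaw] about the fixed x, y, z axes, in that order (R = Rz(yaw) Ry(pitch) Rx(roll)).
In Python, from cell import env gives the robot as it stands. The module is installed in compiled form; this text tells all that it offers.
- The arm moves only by the tool send_rows, never from a script. Its arguments are lists of equal length, an entry for each row: "xyz": the shift along the tool's x, y, z in m, a list of three; "rotation": the turn, a rotation vector about the tool's x, y, z in rad, a list of three; "jaw": the opening, from 0 (shut) to 1 (fully open). A call has 1 to 20 rows; each row shifts and turns the commanded pose from where the row before left it, along the tool's axes as they then stand; what a row does not reach is not made up. A row lasts 1/10 s, in which the tool goes at most 50 mm and 8.59 degrees, less where a joint would pass 70% of its speed; a pose out of reach is approached as far as the arm can. A call is refused whole if a number of a shift passes 0.05 or a number of a turn 0.15, either way. A call with a gripper value outside its range is refused whole. The fingers move at their own pace and stop on an object; "newtons" is the grip in N (left out, the last holds). Time passes only in rows, so rows that do not move let the fingers close. It gives the time, the measured TCP pose, the force, the opening and the grip force at its end, in the units of the state.
- env.get_obs(): the state, without advancing time (a new reading comes with each control period).
- env.read_camera(name): name is "scene" or "side" or "wrist"; returns a dict with "image" (480x640x3 uint8, blue, green, red), "fx", "fy", "cx", "cy" (pixels), "R" (3x3) and "t" (3): a world point X has camera coordinates R X + t. Camera axes: x right, y down, z forward; pixel columns grow to the right and rows downward; lengths in m; the calibration is good to about 2 mm. A picture is of the moment at which its call begins. There is no depth.
- env.sign_off(): hands the job in; it is judged then, once.
The state is a dict: "time_s": time; "qpos": joint angles; "joint_velocities": joint speeds; "effort": joint torques, N m; "tool_pos": TCP position; "tool_rot": TCP orientation; "force": force on the tool from outside, world axes, zero at the start; "wrist_torque": the same for the moment, N m; "grip_width": finger opening in m; "grasp_force": force on a finger pad.
Only numpy, scipy, OpenCV 4.12 (cv2) and the standard library are available. Lean on these libraries where they do the work, as an engineer would, in place of code of your own. Each camera call takes 0.05 s, during which the arm holds its last target. There are 200 camera calls.

## Working session

There is one attempt and no reset: what is moved stays moved. The work goes in short steps, Python scripts to look and compute and a tool call to move; the robot and the scene stay as the last step left them, time stands still between calls to the robot, and variables do not carry over. Pictures are saved under pics/ and viewed, at most 10 in all, crops included, and the job is handed in when it is done.

Besides the shell and the picture viewer there is one more tool, called after "Call:" in YAML: its name, and indented under it one key for each argument. send_rows: Moves the arm, as the interface text tells. Its arguments: {"type":"object","properties":{"xyz":{"type":"array"},"rotation":{"type":"array"},"jaw":{"type":"array"},"newtons":{"type":"number"}},"required":["xyz","rotation","jaw"]}

```bash
mkdir -p pics
python3 - <<'E'
from cell import env
import cv2,pickle
d={}
for n in("scene","side"):
    c=env.read_camera(n);d[n]=c;cv2.imwrite(f"pics/{n}0.png",c["image"])
    print(n,c["fx"],c["cx"],c["cy"],c["R"],c["t"])
pickle.dump(d,open("cams.pkl","wb"))
o=env.get_obs();print(o)
E
```

```text
scene 601.9258685504242 326.709183199928 240.44235507333843 [[-0.55733837  0.83026264 -0.00615589]
 [ 0.72830229  0.48530747 -0.48378966]
 [-0.39868498 -0.27411789 -0.87516266]] [ 0.30572081 -0.36537276  1.9391843 ]
side 478.9877003026029 315.1098108190488 233.88576938542207 [[ 0.91203972 -0.40985433  0.01424739]
 [-0.24316119 -0.56842355 -0.78598174]
 [ 0.33023657  0.71338215 -0.61808552]] [-0.536889    0.31319874  0.92150062]
{'time_s': 0.1, 'qpos': array([ 0.80822181, 18.43455471, -4.01361079, 83.16751652,  1.29411184,
       78.54085499, -3.2607773 ]), 'joint_velocities': array([-0.06262159, -0.08558861, -0.12177261, -0.10547617,  0.06452098,
        0.019712  , -0.03893951]), 'effort': array([ 1.37795760e-04, -4.92569017e+01, -4.06077392e-01, -3.13399816e+01,
       -6.42974046e-02,  3.95253638e-02,  6.49213871e-05]), 'tool_pos': array([ 6.49818947e-01, -5.23338393e-05,  4.03776738e-01]), 'tool_rot': array([-1.79902247e+02,  5.18421155e-03,  8.99985912e+01]), 'force': array([-0.46828145, -0.14171549, -0.10221626]), 'wrist_torque': array([ 0.01856327, -0.00667705,  0.01002684]), 'grasp_force': 0.0, 'grip_width': 0.08690442598016895}
```

View pics/scene0.png

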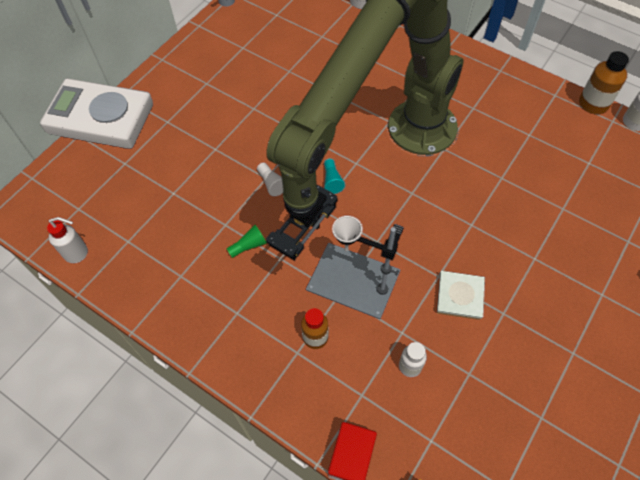

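View pics/side0.png

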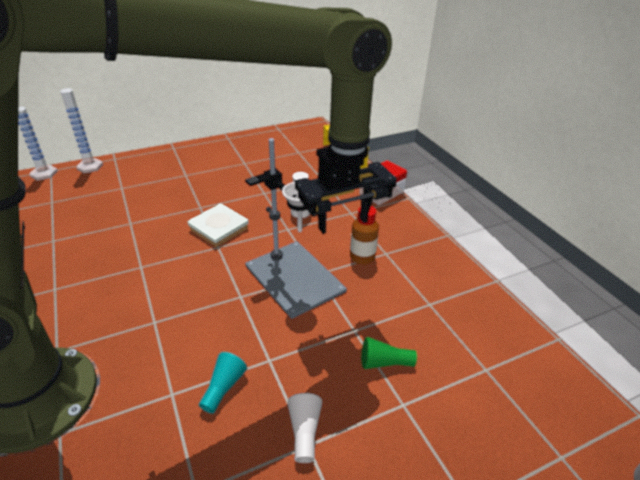

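Three cone-flask shapes: white at scene (268,180) / side (305,428), turquoise side (222,382), green side (390,355). Only the white one fits; confirming it in an enlarged crop, along with the stand.

Run:
```python
import cv2,pickle,numpy as np
d=pickle.load(open("cams.pkl","rb"))
def crop(n,x,y,w,h,s):
    return cv2.resize(d[n]["image"][y:y+h,x:x+w],None,fx=s,fy=s,interpolation=cv2.INTER_CUBIC)
def ticks(im,x,y,s):
    for i in range(0,im.shape[1],10*s):cv2.line(im,(i,0),(i,6),(0,255,255),1);cv2.putText(im,str(x+i//s),(i,16),0,.35,(0,255,255),1)
    for i in range(0,im.shape[0],10*s):cv2.line(im,(0,i),(6,i),(0,255,255),1);cv2.putText(im,str(y+i//s),(8,i+4),0,.35,(0,255,255),1)
    return im
a=ticks(crop("side",270,380,80,100,6),270,380,6) #480x600
b=ticks(crop("scene",245,155,53,50,6),245,155,6) #318x300
e=np.zeros((600,320,3),np.uint8);e[:300,:318]=b
cv2.imwrite("pics/c1.png",np.hstack([a,e]))
cv2.imwrite("pics/c2.png",ticks(crop("side",225,130,135,195,3),225,130,3)) 
cv2.imwrite("pics/c2.png",np.hstack([ticks(crop("side",230,130,130,195,3),230,130,3),ticks(crop("scene",300,210,110,117,5)[:585,:410],300,210,5)]))
```

```text
(no output)
```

View pics/c1.png

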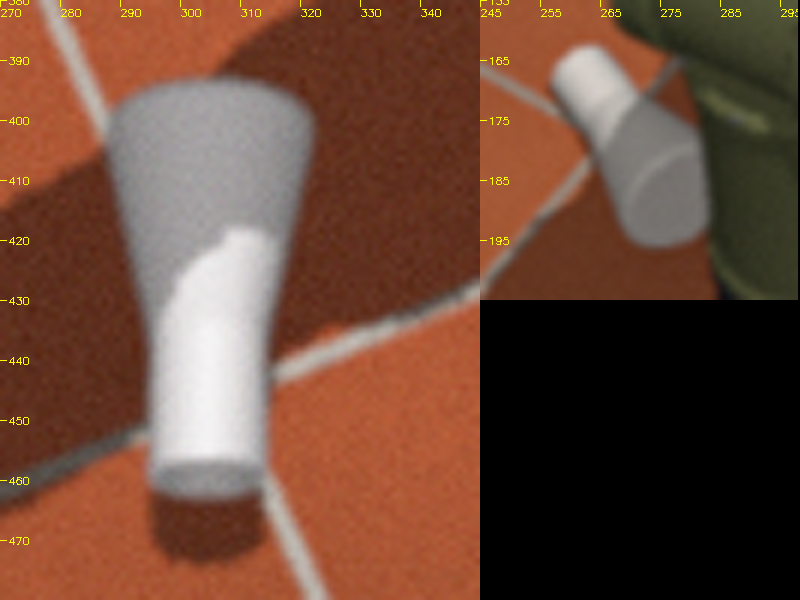

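View pics/c2.png

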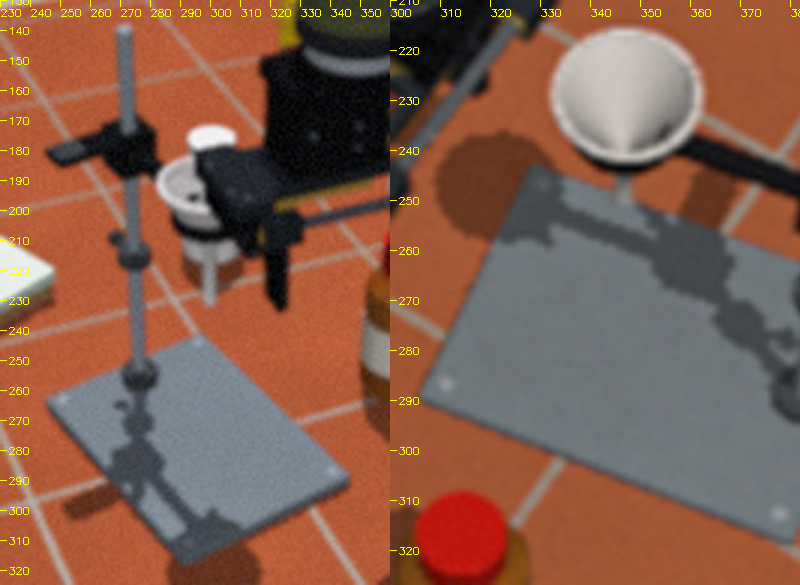

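```bash
cat > h.py <<'E'
import numpy as np,cv2,pickle
from scipy.optimize import least_squares
from scipy.spatial.transform import Rotation as Ro
d=pickle.load(open("cams.pkl","rb"))
def proj(n,X,c=None):
    c=c or d[n];p=np.atleast_2d(X)@np.array(c["R"]).T+c["t"]
    return np.c_[c["fx"]*p[:,0]/p[:,2]+c["cx"],c["fy"]*p[:,1]/p[:,2]+c["cy"]]
def ray_z(n,uv,z):
    c=d[n];R=np.array(c["R"]);o=-R.T@c["t"];v=R.T@np.array([(uv[0]-c["cx"])/c["fx"],(uv[1]-c["cy"])/c["fy"],1])
    return o+v*(z-o[2])/v[2]
a=np.linspace(0,2*np.pi,48,endpoint=False)
FL=np.vstack([np.c_[r*np.cos(a),r*np.sin(a),0*a+z] for r,z in((.032,0),(.032,.006),(.017,.068),(.017,.105))])
E
python3 - <<'E'
from h import *
S=[("side",(0,85,345),(271.7,139)),("side",(-80,110,12),(245.7,264.3)),("side",(80,110,12),(296.7,241.7)),("side",(80,-110,12),(346.3,289.3)),("side",(-80,-110,12),(291.7,315)),
("scene",(-80,-110,12),(328,242.8)),("scene",(80,-110,12),(306.6,289.5)),("scene",(80,110,12),(381,317.5)),
("side",(0,-25,(189,1)),(299.7,231)),("scene",(0,-25,(296,1)),(347.4,229.4))]
def res(p,full=False):
    r=[]
    c,s=np.cos(p[2]),np.sin(p[2])
    for n,X,uv in S:
        x,y,z=X; z=z[0]/1e3-p[3] if isinstance(z,tuple) else z/1e3
        x/=1e3;y/=1e3
        r+=list((proj(n,[p[0]+c*x-s*y,p[1]+s*x+c*y,z])-uv)[0])
    return np.array(r)
s=least_squares(res,[.7,.1,0,.01],loss="soft_l1");print("stand",s.x);print(res(s.x).reshape(-1,2).round(1).tolist())
c,q=np.cos(s.x[2]),np.sin(s.x[2]);P=lambda x,y:(s.x[0]+c*x-q*y,s.x[1]+q*x+c*y)
print("place",P(0,-.025),"rod",P(0,.085),"tab",P(-.052,.085))
H={"side":[(288,401.7),(290.8,396.3),(304.2,392.7),(318.3,395.3),(322.3,400.8),(295,460),(304.7,463.3),(314,460)],
"scene":[(256.7,168.3),(263,162.5),(268.7,165),(269.2,190.8),(274.2,196.2),(282.5,192.5)]}
def fp(p):
    h=p[2];t=np.radians(8.6);z=np.array([np.cos(h)*np.cos(t),np.sin(h)*np.cos(t),-np.sin(t)])
    y=np.array([-np.sin(h),np.cos(h),0]);x=np.cross(y,z)
    return FL@np.array([x,y,z])+[p[0],p[1],.0325]
def rf(p):
    r=[]
    for n in H:
        hull=cv2.convexHull(proj(n,fp(p)).astype(np.float32))
        r+=[cv2.pointPolygonTest(hull,u,True) for u in H[n]]
    return np.array(r)
best=min((least_squares(rf,[*ray_z("side",(305,425),.03)[:2],h],diff_step=1e-3,loss="soft_l1") for h in(-2.4,-2,-1.57,-1.2,-.7)),key=lambda s:s.cost)
print("flask",best.x,rf(best.x).round(1))
print("amber",ray_z("scene",(315,318),.15),"white",ray_z("scene",(415,350),.125),"box",ray_z("scene",(462,294),.03))
print("green",ray_z("side",(390,355),.03),"teal",ray_z("side",(222,382),.03))
E
```

```text
stand [0.58166109 0.11051171 0.19509523 0.02621395]
[[-1.1, -0.4], [-1.5, -2.4], [-0.1, -2.1], [1.0, -2.3], [-0.2, 0.4], [-0.4, -0.8], [-1.4, -0.3], [-0.5, 0.6], [-0.1, 0.1], [-0.5, -0.2]]
place (np.float64(0.5865075933625785), np.float64(0.08598598308225061)) rod (np.float64(0.5651829973577138), np.float64(0.1938991963845581)) tab (np.float64(0.5141694783420776), np.float64(0.18381847827316752))
flask [ 0.4626496  -0.23363592 -1.98934234] [ 0.3  0.6  0.3  0.1 -0.   0.6 -0.3  0.1  0.6  0.5 -0.6  2.  -0.3 -0.3]
amber [0.7792286  0.12167198 0.15      ] white [0.70546775 0.36230076 0.125     ] box [0.46455092 0.3831301  0.03      ]
green [ 0.66214706 -0.206992    0.03      ] teal [ 0.33291714 -0.13250079  0.03      ]
```

The crop shows the white flask (side mouth (304,460), foot rim (304,393)); it is the one. The stand crop shows stem tip at side (300,231) and rod top (272,139). Next I work out the pregrasp move.

```bash
cat >> h.py <<'E'
def pose(o):
    T=np.eye(4);T[:3,:3]=Ro.from_euler("xyz",o["tool_rot"],degrees=True).as_matrix();T[:3,3]=o["tool_pos"];return T
def steps(A,B,smin=1):
    D=np.linalg.inv(A)@B;rv=Ro.from_matrix(D[:3,:3]).as_rotvec()
    n=max(smin,int(np.ceil(np.linalg.norm(rv)/.145)),int(np.ceil(np.linalg.norm(D[:3,3])/.048)))
    from scipy.linalg import logm,expm
    E=np.real(expm(np.real(logm(D))/n))
    print("rows",n,"xyz",E[:3,3].round(4).tolist(),"rot",Ro.from_matrix(E[:3,:3]).as_rotvec().round(4).tolist())
FX,FY,FH=0.4626,-0.2336,-1.989
def grasp(back,delta=20,s=.088,off=.006,F=(FX,FY,FH)):
    t=np.radians(8.6);m=np.array([np.cos(F[2]),np.sin(F[2]),0]);up=np.array([0,0,1.])
    p=np.array([F[0],F[1],.0325])+s*(np.cos(t)*m-np.sin(t)*up)
    a=np.radians(delta+8.6);z=-np.cos(a)*up-np.sin(a)*m;x=-np.cos(a)*m+np.sin(a)*up
    T=np.eye(4);T[:3,:3]=np.c_[x,np.cross(z,x),z];T[:3,3]=p-z*(.164+off+back);return T
E
python3 - <<'E'
from h import *
from cell import env
o=env.get_obs();G=grasp(.08);print(G.round(3));steps(pose(o),G)
pickle.dump([o],open("obs.pkl","wb"))
E
```

```text
[[ 0.357  0.914  0.194  0.379]
 [ 0.802 -0.406  0.437 -0.422]
 [ 0.479  0.    -0.878  0.239]
 [ 0.     0.     0.     1.   ]]
rows 12 xyz [-0.0416, -0.0161, 0.0043] rot [-0.0088, 0.041, 0.0341]
```

Call:
send_rows:
  xyz:
    - [-0.0416, -0.0161, 0.0043]
    - [-0.0416, -0.0161, 0.0043]
    - [-0.0416, -0.0161, 0.0043]
    - [-0.0416, -0.0161, 0.0043]
    - [-0.0416, -0.0161, 0.0043]
    - [-0.0416, -0.0161, 0.0043]
    - [-0.0416, -0.0161, 0.0043]
    - [-0.0416, -0.0161, 0.0043]
    - [-0.0416, -0.0161, 0.0043]
    - [-0.0416, -0.0161, 0.0043]
    - [-0.0416, -0.0161, 0.0043]
    - [-0.0416, -0.0161, 0.0043]
    - [0, 0, 0]
  rotation:
    - [-0.0088, 0.041, 0.0341]
    - [-0.0088, 0.041, 0.0341]
    - [-0.0088, 0.041, 0.0341]
    - [-0.0088, 0.041, 0.0341]
    - [-0.0088, 0.041, 0.0341]
    - [-0.0088, 0.041, 0.0341]
    - [-0.0088, 0.041, 0.0341]
    - [-0.0088, 0.041, 0.0341]
    - [-0.0088, 0.041, 0.0341]
    - [-0.0088, 0.041, 0.0341]
    - [-0.0088, 0.041, 0.0341]
    - [-0.0088, 0.041, 0.0341]
    - [0, 0, 0]
  jaw: [1, 1, 1, 1, 1, 1, 1, 1, 1, 1, 1, 1, 1]

```text
time_s: 1.4
tool_pos: [0.372, -0.4266, 0.2353]
tool_rot: [-179.5, -28.5, 65.2]
force: [-0.5, 0.3, -0.5]
grip_width: 0.087
grasp_force: 0.0
```

Run:
```python
from h import *
from cell import env
o=env.get_obs();L=pickle.load(open("obs.pkl","rb"));L.append(o);pickle.dump(L,open("obs.pkl","wb"))
print(o["time_s"],o["qpos"].round(1),pose(o).round(3),o["force"])
c=env.read_camera("wrist");cv2.imwrite("pics/w1.png",c["image"]);d["w1"]=c
for n in("scene","side"):d[n+"1"]=env.read_camera(n)
pickle.dump(d,open("cams.pkl","wb"))
m=np.array([np.cos(FH),np.sin(FH),0]);t=np.radians(8.6)
z=m*np.cos(t)-[0,0,np.sin(t)];print("pred base,mouth",proj("w1",[[FX,FY,.0325],np.array([FX,FY,.0325])+.105*z]),c["fx"])
```

```text
1.4 [ 43.4  22.9  12.8 101.1 -29.9  75.2  43.9] [[ 0.369  0.909  0.193  0.372]
 [ 0.797 -0.416  0.437 -0.427]
 [ 0.477 -0.007 -0.879  0.235]
 [ 0.     0.     0.     1.   ]] [-0.47684527  0.28425979 -0.54150063]
pred base,mouth [[323.64985395 107.9475923 ]
 [325.82551358 265.15591237]] 367.2137981956822
```

View pics/w1.png

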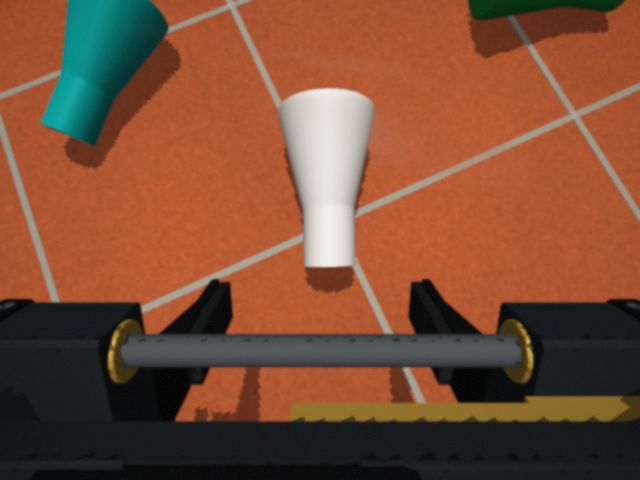

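The wrist picture shows the white flask straight ahead: foot rim (280–375, 103), mouth edge (305–354, 267). Refining its pose with all three views.

Run:
```python
from h import *
from cell import env
H={"side":[(288,401.7),(290.8,396.3),(304.2,392.7),(318.3,395.3),(322.3,400.8),(295,460),(304.7,463.3),(314,460)],
"scene":[(256.7,168.3),(263,162.5),(268.7,165),(274.2,196.2),(282.5,192.5)],
"w1":[(279.5,102),(327,88),(375,103),(305,265),(330,268),(354,265),(304,210),(355.5,210)]}
def fp(p):
    h=p[2];t=np.radians(8.6);z=np.array([np.cos(h)*np.cos(t),np.sin(h)*np.cos(t),-np.sin(t)])
    y=np.array([-np.sin(h),np.cos(h),0]);x=np.cross(y,z)
    return FL@np.array([x,y,z])+[p[0],p[1],.0325]
def rf(p,Hs=("w1","side","scene")):
    r=[]
    for n in Hs:
        hull=cv2.convexHull(proj(n,fp(p)).astype(np.float32))
        r+=[cv2.pointPolygonTest(hull,u,True) for u in H[n]]
    return np.array(r)
for Hs in (("w1",),("w1","side","scene")):
    s=least_squares(rf,[FX,FY,FH],diff_step=1e-3,loss="soft_l1",args=(Hs,));print(s.x.round(4),rf(s.x).round(1))
o=env.get_obs();print(o["tool_pos"])
steps(pose(o),grasp(0,F=s.x));steps(pose(o),grasp(0.08,F=s.x));print(grasp(0,F=s.x))
np.save("flask.npy",s.x)
```

```text
[ 0.4643 -0.2349 -1.9965] [-0.6  0.9 -0.3  1.5 -1.1 -0.1 10.6  6.1 -0.7 -0.1 -0.   0.3  1.1 -0.
  0.   0.9  1.   0.3 -1.  -0.2 -0.6]
[ 0.4641 -0.2347 -1.9967] [-0.2  1.  -0.7  1.5 -1.2 -0.5 11.   5.7 -0.6 -0.   0.   0.2  0.9  0.1
 -0.   0.8  1.   0.4 -0.9 -0.2 -0.5]
[ 0.37901265 -0.42213595  0.23919368]
rows 2 xyz [-0.0005, 0.0001, 0.0399] rot [-0.0015, -0.0006, 0.0035]
rows 1 xyz [-0.001, 0.0, -0.0001] rot [-0.0029, -0.0013, 0.007]
[[ 0.36269887  0.91068355  0.19774984  0.39451206]
 [ 0.79956465 -0.41310467  0.4359368  -0.38809685]
 [ 0.47869186  0.         -0.87798298  0.168598  ]
 [ 0.          0.          0.          1.        ]]
```

Call:
send_rows:
  xyz:
    - [-0.001, 0, 0.02]
    - [0, 0, 0.02]
    - [0, 0, 0.02]
    - [0, 0, 0.02]
    - [0, 0, 0]
    - [0, 0, 0]
    - [0, 0, 0]
    - [0, 0, 0]
    - [0, 0, 0]
    - [0, 0, 0]
    - [0, 0, 0]
  rotation:
    - [-0.003, -0.001, 0.007]
    - [0, 0, 0]
    - [0, 0, 0]
    - [0, 0, 0]
    - [0, 0, 0]
    - [0, 0, 0]
    - [0, 0, 0]
    - [0, 0, 0]
    - [0, 0, 0]
    - [0, 0, 0]
    - [0, 0, 0]
  jaw: [1, 1, 1, 1, 1, 1, 0.2, 0.2, 0.2, 0.2, 0.2]
  newtons: 20

```text
time_s: 2.65
tool_pos: [0.3941, -0.3885, 0.1689]
tool_rot: [179.9, -28.6, 65.6]
force: [0.3, -0.7, 0.6]
grip_width: 0.0549
grasp_force: 0.0
```

Run:
```python
from h import *
from cell import env
o=env.get_obs();L=pickle.load(open("obs.pkl","rb"));L.append(o);pickle.dump(L,open("obs.pkl","wb"))
print(o["time_s"],o["qpos"].round(1),pose(o).round(3),o["force"],o["grip_width"],o["grasp_force"])
```

```text
2.65 [ 41.3  26.   10.5 105.8 -32.8  66.6  45.1] [[ 0.363  0.911  0.198  0.394]
 [ 0.8   -0.413  0.435 -0.389]
 [ 0.478  0.001 -0.878  0.169]
 [ 0.     0.     0.     1.   ]] [ 0.33242206 -0.73495354  0.58912066] 0.054869149241729816 0.0
```

Call:
send_rows:
  xyz:
    - [0, 0, 0]
    - [0, 0, 0]
    - [0, 0, 0]
    - [0, 0, 0]
    - [0, 0, 0]
    - [0.005, 0, -0.009]
    - [0.01, 0, -0.018]
    - [0.02, 0, -0.036]
    - [0.02, 0, -0.036]
    - [0.02, 0, -0.036]
    - [0, 0, 0]
  rotation:
    - [0, 0, 0]
    - [0, 0, 0]
    - [0, 0, 0]
    - [0, 0, 0]
    - [0, 0, 0]
    - [0, 0, 0]
    - [0, 0, 0]
    - [0, 0, 0]
    - [0, 0, 0]
    - [0, 0, 0]
    - [0, 0, 0]
  jaw: [0.1, 0, 0, 0, 0, 0, 0, 0, 0, 0, 0]
  newtons: 25

```text
time_s: 3.75
tool_pos: [0.3958, -0.3884, 0.3304]
tool_rot: [179.2, -28.4, 65.9]
force: [0.0, -1.1, 0.2]
grip_width: 0.0334
grasp_force: 24.9
```

Run:
```python
from h import *
from cell import env
o=env.get_obs();L=pickle.load(open("obs.pkl","rb"));L.append(o);pickle.dump(L,open("obs.pkl","wb"))
print(o["time_s"],o["qpos"].round(1),pose(o).round(3),o["force"],o["grip_width"],o["grasp_force"])
# linear geometry fit, over sign patterns
import itertools
best=[]
def Rz(a):return Ro.from_euler("z",a,degrees=True).as_matrix()
def Ry(a):return Ro.from_euler("y",a,degrees=True).as_matrix()
for sg in itertools.product((1,-1),repeat=4):
    q=L;R=np.eye(3);e=0;A=[];b=[];K=[]
    for o in L:
        j=o["qpos"];M=np.eye(3);cols=[np.array([0,0,1.])]
        for k in range(7):
            M=M@(Rz(sg[(k)//2]*j[k]) if k%2==0 else Ry(j[k]))
            if k in(1,3,5):cols+=[M[:,2],M[:,0]]
            if k in (2,4): cols+=[M[:,0]]
        A.append(np.array(cols).T);b.append(o["tool_pos"]);K.append(M.T@pose(o)[:3,:3])
    A=np.vstack(A);b=np.hstack(b)
    p=np.linalg.lstsq(A,b,rcond=1e-6)[0];err=np.abs(A@p-b).max()
    spread=max(np.linalg.norm(k-K[0]) for k in K)
    best.append((spread,err,sg,p.round(3)))
for t in sorted(best,key=lambda t:t[0])[:3]:print(t)
```

```text
3.75 [ 39.8  14.8  12.   99.5 -28.7  80.9  35.9] [[ 0.359  0.911  0.206  0.396]
 [ 0.803 -0.413  0.429 -0.388]
 [ 0.475  0.012 -0.88   0.33 ]
 [ 0.     0.     0.     1.   ]] [ 0.01123354 -1.09268604  0.18500269] 0.03340588075288463 24.941453182836995
(np.float64(2.2841799358654356e-15), np.float64(0.008653975562106342), (-1, -1, -1, -1), array([ 0.122,  0.54 ,  0.331, -0.267,  0.509,  0.152, -0.102,  0.061,
        0.071]))
(np.float64(0.8108274668773392), np.float64(0.006399559099434571), (-1, 1, -1, -1), array([ 0.221,  0.487,  0.773, -0.706,  0.479,  0.144, -0.156,  0.174,
        0.04 ]))
(np.float64(1.0403755205112801), np.float64(0.0633418069475093), (1, -1, -1, 1), array([ 0.348,  1.476,  0.628, -0.596,  0.808,  2.608, -2.242,  0.823,
        0.569]))
```

```bash
cat > kin.py <<'E'
from h import *
import itertools
def frames(j):
    M=np.eye(3);F=[M]
    for k in range(7):
        M=M@Ro.from_euler("z" if k%2==0 else "y",-j[k] if k%2==0 else j[k],degrees=True).as_matrix();F.append(M)
    return F
C=[(0,2)]+[(k,a) for k in(1,2,3,4,5,6) for a in(0,1,2) if not(a==1 and k in(2,4,6)) and not(a==2 and k in(1,3,5))]+[(7,2)]
C=[c for c in C if c!=(6,2)]
def A(j,cs):
    F=frames(j);return np.array([F[k][:,a] for k,a in cs]).T
E
python3 - <<'E'
from kin import *
L=pickle.load(open("obs.pkl","rb"));b=np.hstack([o["tool_pos"] for o in L]);print(C)
base=[(0,2),(2,2),(4,2),(7,2)]
for n in(0,1,2,3):
    r=[]
    for ex in itertools.combinations([c for c in C if c not in base],n):
        M=np.vstack([A(o["qpos"],base+list(ex)) for o in L]);p=np.linalg.lstsq(M,b,rcond=None)[0]
        r.append((np.abs(M@p-b).max(),ex,p.round(3)))
    for t in sorted(r,key=lambda t:t[0])[:4]:print(t)
E
```

```text
[(0, 2), (1, 0), (1, 1), (2, 0), (2, 2), (3, 0), (3, 1), (4, 0), (4, 2), (5, 0), (5, 1), (6, 0), (7, 2)]
(np.float64(0.02631498534094165), (), array([0.205, 0.457, 0.508, 0.129]))
(np.float64(0.001588434352454815), ((1, 1),), array([ 0.258,  0.463,  0.514,  0.189, -0.027]))
(np.float64(0.001911624030751069), ((3, 1),), array([ 0.239,  0.473,  0.512,  0.182, -0.025]))
(np.float64(0.006112033288101004), ((5, 1),), array([ 0.194,  0.508,  0.5  ,  0.166, -0.023]))
(np.float64(0.02506252926712715), ((2, 0),), array([0.23 , 0.424, 0.49 , 0.121, 0.028]))
(np.float64(9.471546694167499e-05), ((1, 1), (3, 1)), array([ 0.25 ,  0.467,  0.513,  0.187, -0.016, -0.011]))
(np.float64(0.0005573999234594895), ((1, 1), (4, 0)), array([ 0.249,  0.477,  0.512,  0.186, -0.027,  0.009]))
(np.float64(0.0007436957341886985), ((3, 1), (4, 0)), array([ 0.252,  0.454,  0.514,  0.187, -0.026, -0.013]))
(np.float64(0.0011552844509188365), ((1, 1), (5, 1)), array([ 0.251,  0.468,  0.512,  0.187, -0.024, -0.003]))
(np.float64(4.163336342344337e-16), ((1, 1), (3, 1), (5, 1)), array([ 0.25 ,  0.468,  0.513,  0.186, -0.016, -0.011, -0.   ]))
(np.float64(2.392387053634648e-05), ((1, 1), (3, 0), (3, 1)), array([ 0.25 ,  0.468,  0.514,  0.187, -0.016, -0.001, -0.011]))
(np.float64(3.0257782333953376e-05), ((1, 1), (2, 0), (3, 1)), array([ 0.25 ,  0.468,  0.514,  0.187, -0.016, -0.001, -0.011]))
(np.float64(6.822474119244637e-05), ((1, 0), (1, 1), (3, 1)), array([ 0.25 ,  0.468,  0.513,  0.187, -0.   , -0.016, -0.011]))
```

```bash
cat >> kin.py <<'E'
CS=[(0,2),(2,2),(4,2),(7,2),(1,1),(3,1),(5,1)]
_L=pickle.load(open("obs.pkl","rb"))
PK=np.linalg.lstsq(np.vstack([A(o["qpos"],CS) for o in _L]),np.hstack([o["tool_pos"] for o in _L]),rcond=None)[0]
K0=frames(_L[0]["qpos"])[7].T@pose(_L[0])[:3,:3]
LO=np.array([-163.93,-17.29,-79.2,3.27,-89.18,5.43,-154.24]);HI=np.array([163.93,119.83,71.16,140.29,269.18,117.66,154.24])
def fk(j):
    T=np.eye(4);T[:3,:3]=frames(j)[7]@K0;T[:3,3]=A(j,CS)@PK;return T
def ik(T,q0,reg=1e-4):
    def r(j):
        X=fk(j);return np.r_[(X[:3,3]-T[:3,3])*10,Ro.from_matrix(T[:3,:3].T@X[:3,:3]).as_rotvec()*2,reg*(j-q0)]
    s=least_squares(r,np.clip(q0,LO+1,HI-1),bounds=(LO,HI));X=fk(s.x)
    return s.x,np.linalg.norm(X[:3,3]-T[:3,3]),np.linalg.norm(Ro.from_matrix(T[:3,:3].T@X[:3,:3]).as_rotvec())
PL=np.array([.5865,.0860])
def final(phi,up=0,back=0,delta=20,s=.088,off=.006,P=PL):
    a=np.radians(delta);f=np.array([np.cos(np.radians(phi)),np.sin(np.radians(phi)),0]);u=np.array([0,0,1.])
    z=np.cos(a)*f-np.sin(a)*u;x=-np.cos(a)*u-np.sin(a)*f
    T=np.eye(4);T[:3,:3]=np.c_[x,np.cross(z,x),z];T[:3,3]=[P[0],P[1],.012+s+up]-z*(.164+off)-back*f;return T
E
python3 - <<'E'
from kin import *
rng=np.random.default_rng(0);q=_L[-1]["qpos"]
for phi in(-20,0,15,30,45,60,75):
    r=[]
    for i in range(14):
        x,e,w=ik(final(phi,.005),q if i==0 else rng.uniform(LO,HI),1e-5)
        if e<.002 and w<.01:
            F=frames(x);el=F[0][:,2]*PK[0]+F[1][:,1]*PK[4]+F[2][:,2]*PK[1]+F[3][:,1]*PK[5]
            wr=el+F[4][:,2]*PK[2]
            r.append((min((x-LO).min(),(HI-x).min()),x.round(0),el.round(2),wr.round(2)))
    r.sort(key=lambda t:-t[0]);print(phi,len(r),*r[:3],sep="\n  ")
E
```

```text
Traceback (most recent call last):
NameError: name '_L' is not defined. Did you mean: 'FL'?
```

```bash
sed -i 's/_L\b/LL/g' kin.py
python3 - <<'E'
from kin import *
rng=np.random.default_rng(0);q=LL[-1]["qpos"]
for phi in(-20,0,15,30,45,60,75):
    r=[]
    for i in range(14):
        x,e,w=ik(final(phi,.005),q if i==0 else rng.uniform(LO,HI),1e-5)
        if e<.002 and w<.01:
            F=frames(x);el=F[0][:,2]*PK[0]+F[1][:,1]*PK[4]+F[2][:,2]*PK[1]+F[3][:,1]*PK[5]
            wr=el+F[4][:,2]*PK[2]
            r.append((min((x-LO).min(),(HI-x).min()),x.round(0),el.round(2),wr.round(2)))
    r.sort(key=lambda t:-t[0]);print(phi,len(r),*r[:3],sep="\n  ")
E
```

```text
-20
  7
  (np.float64(1.508861461522315), array([  2.,  23., -43., 139., 114.,  72., -60.]), array([ 0.19, -0.03,  0.68]), array([0.27, 0.2 , 0.23]))
  (np.float64(1.2614074920034284), array([ -7.,  20., -34., 139., 113.,  69., -62.]), array([ 0.17, -0.  ,  0.69]), array([0.27, 0.2 , 0.23]))
  (np.float64(1.0161115476823), array([-15.,  19., -26., 139., 112.,  67., -63.]), array([0.15, 0.02, 0.69]), array([0.27, 0.2 , 0.23]))
0
  0
15
  0
30
  0
45
  5
  (np.float64(5.90301458012803), array([  25.,   20.,   -6.,  134.,  256.,   59., -116.]), array([ 0.13, -0.09,  0.69]), array([ 0.35, -0.15,  0.23]))
  (np.float64(4.706358574322536), array([ -11.,   23.,   32.,  136.,  251.,   71., -119.]), array([0.18, 0.01, 0.68]), array([ 0.35, -0.15,  0.23]))
  (np.float64(4.6669677727984435), array([ -12.,   23.,   33.,  136.,  251.,   72., -119.]), array([0.18, 0.01, 0.68]), array([ 0.35, -0.15,  0.23]))
60
  8
  (np.float64(18.413161824373034), array([  72.,   41.,  -55.,  122.,  -60.,   44., -134.]), array([ 0.08, -0.31,  0.6 ]), array([ 0.42, -0.2 ,  0.23]))
  (np.float64(7.391115729627245), array([ -17.,   35.,   44.,  125.,  262.,   89., -122.]), array([0.25, 0.05, 0.64]), array([ 0.42, -0.2 ,  0.23]))
  (np.float64(0.004234439513481902), array([   4.,   27.,   20.,  124.,  269.,   77., -122.]), array([ 0.21, -0.04,  0.67]), array([ 0.42, -0.2 ,  0.23]))
75
  7
  (np.float64(21.8511946177819), array([  33.,   33.,  -12.,  111.,  -67.,   73., -129.]), array([ 0.2 , -0.16,  0.64]), array([ 0.5 , -0.24,  0.23]))
  (np.float64(18.19174654678767), array([  55.,   40.,  -38.,  110.,  -54.,   63., -136.]), array([ 0.15, -0.26,  0.61]), array([ 0.5 , -0.24,  0.23]))
  (np.float64(16.02930427029297), array([  20.,   33.,    3.,  112.,  -73.,   79., -126.]), array([ 0.23, -0.11,  0.64]), array([ 0.5 , -0.24,  0.23]))
```

Run:
```python
from kin import *
def crop(n,x,y,w,h,s):
    im=cv2.resize(d[n]["image"][y:y+h,x:x+w],None,fx=s,fy=s,interpolation=cv2.INTER_CUBIC)
    for i in range(0,im.shape[1],10*s):cv2.putText(im,str(x+i//s),(i,10),0,.3,(0,255,255),1);cv2.line(im,(i,10),(i,15),(0,255,255))
    for i in range(0,im.shape[0],10*s):cv2.putText(im,str(y+i//s),(6,i+4),0,.3,(0,255,255),1);cv2.line(im,(0,i),(5,i),(0,255,255))
    return im
cv2.imwrite("pics/c3.png",np.hstack([crop("side1",235,130,120,195,3),crop("scene1",302,215,108,110,4)[:585]] if 0 else [cv2.copyMakeBorder(crop("side1",235,130,120,195,3),0,0,0,0,0),cv2.copyMakeBorder(crop("scene1",302,215,108,110,4),0,145,0,0,0)]))
q0=LL[-1]["qpos"];q1,e,w=ik(final(75,.02,.17),np.array([33,33,-12,111,-67,73,-129.]),1e-4)
print(q1.round(0),e,w,pose(LL[-1])[:3,3])
Fg=np.linalg.inv(pose(LL[2]));t=np.radians(8.6);f=np.load("flask.npy");m=np.array([np.cos(f[2]),np.sin(f[2]),0])
fz=np.cos(t)*m-np.sin(t)*np.array([0,0,1]);b=np.r_[f[0],f[1],.0325]
bt=Fg@np.r_[b,1];mt=Fg@np.r_[b+.105*fz,1];np.save("held.npy",[bt[:3],mt[:3]]);print("held",bt.round(4),mt.round(4))
W=[fk(q0+(q1-q0)*k/3) for k in range(4)]
for k in range(31):
    X=fk(q0+(q1-q0)*k/30)
    if k%5==0:print(X[:3,3].round(3),"base",(X@bt)[:3].round(3),"mouth",(X@mt)[:3].round(3))
for k in range(3):steps(W[k],W[k+1])
```

```text
[  43.   36.   -5.  103.  -57.   88. -128.] 3.1122650357149136e-07 2.8956561644072893e-06 [ 0.39579455 -0.3883981   0.33036106]
held [0.0832 0.     0.2006 1.    ] [-0.0155  0.      0.1648  1.    ]
[ 0.396 -0.388  0.33 ] base [ 0.467 -0.236  0.193] mouth [ 0.424 -0.33   0.178]
[ 0.42  -0.364  0.299] base [ 0.522 -0.217  0.176] mouth [ 0.442 -0.283  0.156]
[ 0.44  -0.338  0.27 ] base [ 0.561 -0.206  0.147] mouth [ 0.46  -0.235  0.142]
[ 0.459 -0.311  0.243] base [ 0.581 -0.192  0.109] mouth [ 0.479 -0.188  0.135]
[ 0.475 -0.285  0.219] base [ 0.581 -0.167  0.071] mouth [ 0.499 -0.146  0.133]
[ 0.489 -0.258  0.197] base [ 0.566 -0.128  0.041] mouth [ 0.521 -0.109  0.134]
[ 0.501 -0.233  0.178] base [ 0.543 -0.078  0.031] mouth [ 0.543 -0.078  0.136]
rows 7 xyz [0.0042, 0.0019, 0.0121] rot [0.0268, 0.0243, 0.1404]
rows 8 xyz [0.0025, -0.0003, 0.0098] rot [0.0318, -0.0057, 0.1254]
rows 8 xyz [0.002, -0.0008, 0.0087] rot [0.0155, -0.0287, 0.1277]
```

View pics/c3.png

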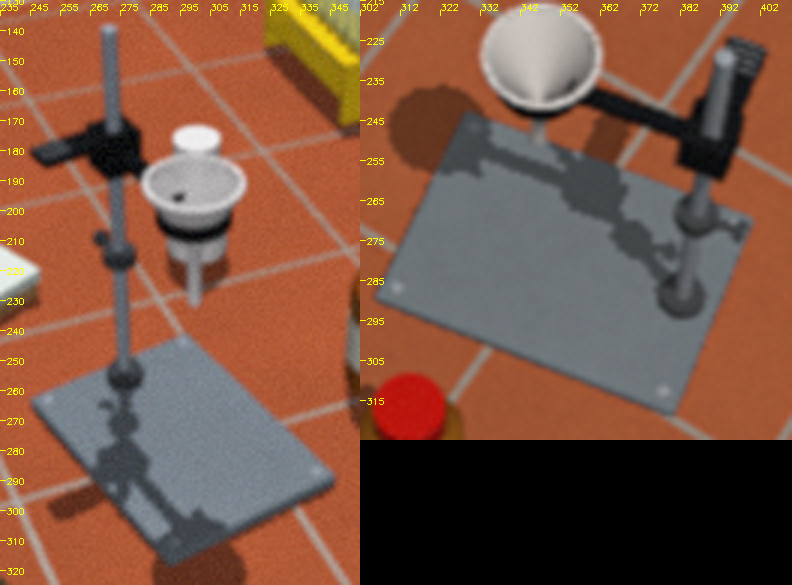

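The crop shows the stand clear: rim centre side (299.7,191.3), stem tip (299.7,231.3), scene rod top (393.5,229.3), scene rim centre (347.5,230). Refitting with these, and planning a higher path.

Run:
```python
from kin import *
S=[("side",(0,85,345),(271.7,139)),("side",(-80,110,12),(245.3,264)),("side",(80,110,12),(296.3,241.7)),("side",(80,-110,12),(346.3,289.7)),("side",(-80,-110,12),(291,315)),
("scene",(-80,-110,12),(328,243)),("scene",(80,-110,12),(306,289)),("scene",(80,110,12),(381,318)),("scene",(-80,110,12),(400,268.8)),("scene",(0,85,345),(393.5,229.3)),
("side",(0,-25,(189,1)),(299.7,231.3)),("side",(0,-25,(296,1)),(299.7,191.3)),("scene",(0,-25,(296,1)),(347.5,230))]
def res(p):
    r=[];c,s=np.cos(p[2]),np.sin(p[2])
    for n,X,uv in S:
        x,y,z=X; z=z[0]/1e3-p[3] if isinstance(z,tuple) else z/1e3
        x/=1e3;y/=1e3
        r+=list((proj(n,[p[0]+c*x-s*y,p[1]+s*x+c*y,z])-uv)[0]+(p[4:6] if n=="side" else p[6:8]))
    return np.array(r)
for w in(3.,.5,.05):
    s=least_squares(lambda p:np.r_[res(p),p[4:]*w],[.58,.11,.2,.01,0,0,0,0],loss="soft_l1");x=s.x
    c,q=np.cos(x[2]),np.sin(x[2]);P=lambda a,b:np.round((x[0]+c*a-q*b,x[1]+q*a+c*b),4)
    print(x.round(4),"place",P(0,-.025),"rod",P(0,.085),"tab",P(-.052,.085));print(res(x).reshape(-1,2).round(1).tolist())
q0=LL[-1]["qpos"];q1,e,w=ik(final(75,.10,.17),np.array([43,36,-5,103,-57,88,-128.]),1e-4)
bt,mt=[np.r_[v,1] for v in np.load("held.npy")]
print(q1.round(0),e)
W=[fk(q0+(q1-q0)*k/3) for k in range(4)]
for k in range(0,31,5):
    X=fk(q0+(q1-q0)*k/30);print(X[:3,3].round(3),"base",(X@bt)[:3].round(3),"mouth",(X@mt)[:3].round(3))
for k in range(3):steps(W[k],W[k+1])
```

```text
[0.5818 0.1109 0.191  0.0266 0.0459 0.3356 0.1261 0.0855] place [0.5866 0.0864] rod [0.5657 0.1944] tab [0.5146 0.1845]
[[-0.9, -0.2], [-1.0, -2.0], [0.5, -1.8], [0.9, -2.3], [0.3, 0.6], [0.0, -0.9], [-0.7, 0.3], [-0.5, 0.4], [0.6, 0.0], [-0.3, -0.3], [-0.1, 0.2], [-0.4, 0.1], [-0.3, -0.5]]
[ 0.5826  0.1119  0.1909  0.0241 -0.0275  1.6536  0.179  -0.1021] place [0.5874 0.0874] rod [0.5665 0.1954] tab [0.5155 0.1855]
[[-0.8, 0.8], [-0.9, -1.0], [0.6, -0.8], [1.0, -1.4], [0.4, 1.5], [0.2, -0.7], [-0.5, 0.5], [-0.3, 0.6], [0.8, 0.2], [-0.1, 0.0], [-0.0, 0.3], [-0.3, 0.1], [-0.1, -0.8]]
[ 0.5889  0.1184  0.1905  0.0237 -1.4801  3.9907 -0.6387 -3.1545] place [0.5937 0.0939] rod [0.5728 0.2019] tab [0.5218 0.192 ]
[[-0.5, 1.4], [-0.7, -0.9], [0.4, -0.4], [0.6, -1.5], [0.5, 1.1], [0.0, -1.0], [-0.7, 0.4], [-0.2, 0.7], [0.9, 0.1], [0.1, 0.4], [-0.0, 0.2], [-0.2, 0.1], [-0.0, -0.7]]
[  43.   29.   -5.  103.  -58.   92. -134.] 1.4205200535745317e-07
[ 0.396 -0.388  0.33 ] base [ 0.467 -0.236  0.193] mouth [ 0.424 -0.33   0.178]
[ 0.418 -0.361  0.312] base [ 0.522 -0.216  0.189] mouth [ 0.442 -0.281  0.17 ]
[ 0.438 -0.334  0.297] base [ 0.561 -0.204  0.174] mouth [ 0.46  -0.232  0.169]
[ 0.457 -0.308  0.284] base [ 0.581 -0.19   0.15 ] mouth [ 0.479 -0.185  0.175]
[ 0.473 -0.281  0.273] base [ 0.581 -0.166  0.125] mouth [ 0.5   -0.143  0.187]
[ 0.488 -0.256  0.264] base [ 0.566 -0.127  0.108] mouth [ 0.521 -0.107  0.201]
[ 0.501 -0.233  0.258] base [ 0.543 -0.078  0.111] mouth [ 0.543 -0.078  0.216]
rows 8 xyz [0.0054, 0.0002, 0.008] rot [0.0221, 0.0224, 0.1243]
rows 8 xyz [0.0025, -0.0029, 0.0076] rot [0.0316, -0.0058, 0.1257]
rows 8 xyz [-0.0003, -0.0026, 0.0068] rot [0.0136, -0.0297, 0.1268]
```

Call:
send_rows:
  xyz:
    - [0.0054, 0.0002, 0.008]
    - [0.0054, 0.0002, 0.008]
    - [0.0054, 0.0002, 0.008]
    - [0.0054, 0.0002, 0.008]
    - [0.0054, 0.0002, 0.008]
    - [0.0054, 0.0002, 0.008]
    - [0.0054, 0.0002, 0.008]
    - [0.0054, 0.0002, 0.008]
    - [0.0025, -0.0029, 0.0076]
    - [0.0025, -0.0029, 0.0076]
    - [0.0025, -0.0029, 0.0076]
    - [0.0025, -0.0029, 0.0076]
    - [0.0025, -0.0029, 0.0076]
    - [0.0025, -0.0029, 0.0076]
    - [0.0025, -0.0029, 0.0076]
    - [0.0025, -0.0029, 0.0076]
  rotation:
    - [0.0221, 0.0224, 0.1243]
    - [0.0221, 0.0224, 0.1243]
    - [0.0221, 0.0224, 0.1243]
    - [0.0221, 0.0224, 0.1243]
    - [0.0221, 0.0224, 0.1243]
    - [0.0221, 0.0224, 0.1243]
    - [0.0221, 0.0224, 0.1243]
    - [0.0221, 0.0224, 0.1243]
    - [0.0316, -0.0058, 0.1257]
    - [0.0316, -0.0058, 0.1257]
    - [0.0316, -0.0058, 0.1257]
    - [0.0316, -0.0058, 0.1257]
    - [0.0316, -0.0058, 0.1257]
    - [0.0316, -0.0058, 0.1257]
    - [0.0316, -0.0058, 0.1257]
    - [0.0316, -0.0058, 0.1257]
  jaw: [0, 0, 0, 0, 0, 0, 0, 0, 0, 0, 0, 0, 0, 0, 0, 0]

```text
time_s: 5.35
tool_pos: [0.4716, -0.2793, 0.2652]
tool_rot: [-128.5, 26.0, -35.2]
force: [0.9, 0.4, -0.8]
grip_width: 0.0337
grasp_force: 24.9
```

Run:
```python
from kin import *
from cell import env
o=env.get_obs();print(o["time_s"],o["qpos"].round(0),o["tool_pos"],np.abs(fk(o["qpos"])[:3,3]-o["tool_pos"]).max(),o["grip_width"])
H=final(75,.10,.17);steps(pose(o),H)
q,e,w=ik(H,o["qpos"],1e-4);print(q.round(0),e)
```

```text
5.35 [ 28.  25.  17. 103. -53.  92. -74.] [ 0.47156434 -0.27926936  0.26521672] 5.551115123125783e-16 0.033667145930104656
rows 8 xyz [-0.0008, -0.0032, 0.0062] rot [0.0137, -0.0288, 0.125]
[  24.   29.   18.  104.  -65.   99. -130.] 6.6983166124519e-07
```

Call:
send_rows:
  xyz:
    - [-0.0008, -0.0032, 0.0062]
    - [-0.0008, -0.0032, 0.0062]
    - [-0.0008, -0.0032, 0.0062]
    - [-0.0008, -0.0032, 0.0062]
    - [-0.0008, -0.0032, 0.0062]
    - [-0.0008, -0.0032, 0.0062]
    - [-0.0008, -0.0032, 0.0062]
    - [-0.0008, -0.0032, 0.0062]
    - [0, 0, 0]
    - [0, 0, 0]
  rotation:
    - [0.0137, -0.0288, 0.125]
    - [0.0137, -0.0288, 0.125]
    - [0.0137, -0.0288, 0.125]
    - [0.0137, -0.0288, 0.125]
    - [0.0137, -0.0288, 0.125]
    - [0.0137, -0.0288, 0.125]
    - [0.0137, -0.0288, 0.125]
    - [0.0137, -0.0288, 0.125]
    - [0, 0, 0]
    - [0, 0, 0]
  jaw: [0, 0, 0, 0, 0, 0, 0, 0, 0, 0]

```text
time_s: 6.35
tool_pos: [0.5011, -0.2329, 0.258]
tool_rot: [-178.8, 69.9, -103.7]
force: [0.7, 0.8, -1.0]
grip_width: 0.0335
grasp_force: 24.9
```

Run:
```python
from kin import *
from cell import env
o=env.get_obs();print(o["time_s"],o["qpos"].round(0),pose(o).round(3),o["grip_width"])
bt,mt=[np.r_[v,1] for v in np.load("held.npy")]
X=pose(o);print("base",X@bt,"mouth",X@mt)
steps(X,final(75,.02,.17,P=(.587,.087)),4)
for n in("scene","side"):d[n+"2"]=env.read_camera(n)
pickle.dump(d,open("cams.pkl","wb"))
for n in("scene2","side2"):print(n,proj(n,[(X@bt)[:3],(X@mt)[:3]]).round(1).tolist())
def crop(n,x,y,w,h,s):
    im=cv2.resize(d[n]["image"][y:y+h,x:x+w],None,fx=s,fy=s,interpolation=cv2.INTER_CUBIC)
    for i in range(0,im.shape[1],10*s):cv2.putText(im,str(x+i//s),(i,10),0,.3,(0,255,255),1);cv2.line(im,(i,10),(i,15),(0,255,255))
    for i in range(0,im.shape[0],10*s):cv2.putText(im,str(y+i//s),(6,i+4),0,.3,(0,255,255),1);cv2.line(im,(0,i),(5,i),(0,255,255))
    return im
cv2.imwrite("pics/c4.png",np.hstack([crop("side2",235,180,150,170,3)[:510],cv2.copyMakeBorder(crop("scene2",260,180,115,170,3),0,0,0,0,0)]))
```

```text
6.35 [  23.   29.   19.  104.  -65.   99. -129.] [[-0.081 -0.967  0.241  0.501]
 [-0.334  0.254  0.908 -0.233]
 [-0.939 -0.007 -0.344  0.258]
 [ 0.     0.     0.     1.   ]] 0.033500667954852015
base [ 0.54277069 -0.07856007  0.11099186  1.        ] mouth [ 0.54211459 -0.07811647  0.21598887  1.        ]
rows 4 xyz [0.0186, 0.0, 0.0072] rot [0.0005, -0.0004, 0.002]
scene2 [[303.8, 217.8], [302.5, 196.7]]
side2 [[311.1, 301.9], [311.2, 263.3]]
```

View pics/c4.png

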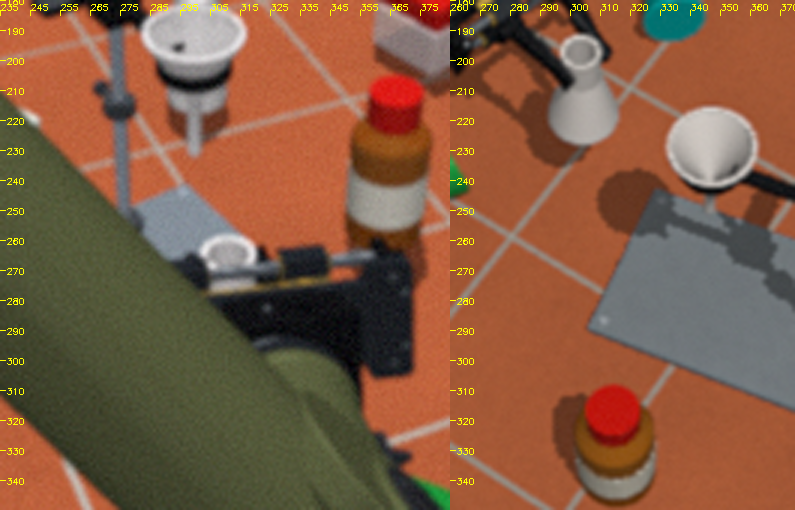

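The flask is held upright: mouth seen at side (311,263), scene (303.7,196.7), matching predictions. Lower, then slide in.

Call:
send_rows:
  xyz:
    - [0.0186, 0, 0.0072]
    - [0.0186, 0, 0.0072]
    - [0.0186, 0, 0.0072]
    - [0.0186, 0, 0.0072]
    - [0, 0, 0]
    - [-0.0058, 0, 0.016]
    - [-0.0058, 0, 0.016]
    - [-0.0058, 0, 0.016]
    - [-0.0058, 0, 0.016]
    - [-0.0058, 0, 0.016]
    - [-0.0058, 0, 0.016]
    - [-0.0058, 0, 0.016]
    - [-0.0058, 0, 0.016]
    - [0, 0, 0]
    - [0, 0, 0]
  rotation:
    - [0.0005, -0.0004, 0.002]
    - [0.0005, -0.0004, 0.002]
    - [0.0005, -0.0004, 0.002]
    - [0.0005, -0.0004, 0.002]
    - [0, 0, 0]
    - [0, 0, 0]
    - [0, 0, 0]
    - [0, 0, 0]
    - [0, 0, 0]
    - [0, 0, 0]
    - [0, 0, 0]
    - [0, 0, 0]
    - [0, 0, 0]
    - [0, 0, 0]
    - [0, 0, 0]
  jaw: [0, 0, 0, 0, 0, 0, 0, 0, 0, 0, 0, 0, 0, 0, 0]

```text
time_s: 7.95
tool_pos: [0.5373, -0.0996, 0.1783]
tool_rot: [179.6, 70.0, -105.4]
force: [0.1, -0.1, -0.1]
grip_width: 0.0339
grasp_force: 24.9
```

Run:
```python
from kin import *
from cell import env
o=env.get_obs();print(o["time_s"],o["qpos"].round(0),o["tool_pos"],o["force"],o["grip_width"])
bt,mt=[np.r_[v,1] for v in np.load("held.npy")]
X=pose(o);print("base",X@bt,"mouth",X@mt)
steps(X,final(75,.02,0,P=(.587,.087)))
steps(X,final(75,.003,0,P=(.587,.087)),3)
for n in("scene","side","wrist"):d[n+"3"]=env.read_camera(n)
pickle.dump(d,open("cams.pkl","wb"))
for n in("scene3","side3","wrist3"):print(n,proj(n,[(X@bt)[:3],(X@mt)[:3],(.587,.087,.164)]).round(1).tolist())
def crop(n,x,y,w,h,s):
    im=cv2.resize(d[n]["image"][y:y+h,x:x+w],None,fx=s,fy=s,interpolation=cv2.INTER_CUBIC)
    for i in range(0,im.shape[1],10*s):cv2.putText(im,str(x+i//s),(i,10),0,.3,(0,255,255),1);cv2.line(im,(i,10),(i,15),(0,255,255))
    for i in range(0,im.shape[0],10*s):cv2.putText(im,str(y+i//s),(6,i+4),0,.3,(0,255,255),1);cv2.line(im,(0,i),(5,i),(0,255,255))
    return im
a=np.hstack([crop("side3",260,180,80,100,5),crop("scene3",320,210,60,80,5)[:,:300] if 0 else cv2.copyMakeBorder(crop("scene3",320,210,60,80,5),0,100,0,0,0)])
cv2.imwrite("pics/c5.png",a)
```

```text
7.95 [  15.   32.   13.  111.  -74.   86. -126.] [ 0.53732179 -0.09961515  0.17828672] [ 0.08746343 -0.10280889 -0.13199433] 0.03393009907328737
base [0.57860433 0.0551115  0.03159797 1.        ] mouth [0.57881197 0.05507911 0.13659776 1.        ]
rows 1 xyz [-0.0113, 0.0003, 0.0314] rot [-0.0002, 0.0005, -0.0024]
rows 3 xyz [0.0016, 0.0001, 0.0124] rot [-0.0001, 0.0002, -0.0008]
scene3 [[337.1, 264.8], [337.4, 246.9], [346.2, 250.2]]
side3 [[301.9, 283.1], [301.8, 249.0], [299.6, 230.4]]
wrist3 [[323.3, 123.6], [323.2, 346.7], [323.7, 381.7]]
```

View pics/c5.png

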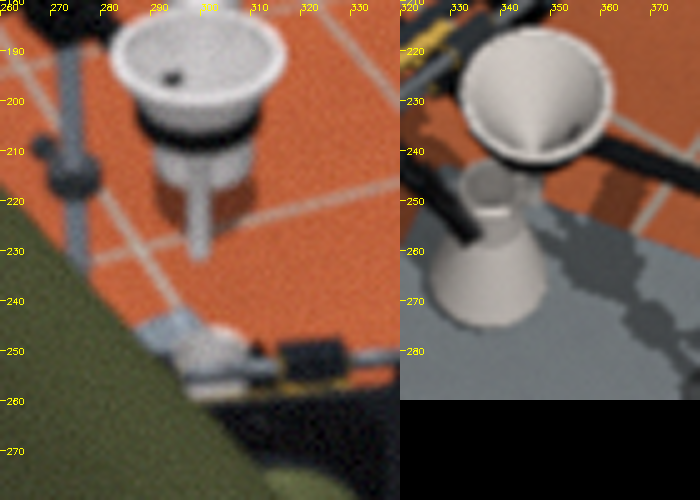

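Call:
send_rows:
  xyz:
    - [-0.0056, 0, 0.0157]
    - [-0.0057, 0, 0.0157]
    - [0, 0, 0]
    - [0.005, 0, 0.0018]
    - [0.005, 0, 0.0018]
    - [0.004, 0, 0.0014]
    - [0.002, 0, 0.0007]
    - [0, 0, 0]
    - [0, 0, 0]
  rotation:
    - [0, 0, -0.0012]
    - [0, 0, -0.0012]
    - [0, 0, 0]
    - [0, 0, 0]
    - [0, 0, 0]
    - [0, 0, 0]
    - [0, 0, 0]
    - [0, 0, 0]
    - [0, 0, 0]
  jaw: [0, 0, 0, 0, 0, 0, 0, 0, 0]

```text
time_s: 9.0
tool_pos: [0.546, -0.068, 0.1611]
tool_rot: [180.0, 70.0, -105.1]
force: [0.7, 0.1, -0.4]
grip_width: 0.0335
grasp_force: 24.9
```

Run:
```python
from kin import *
from cell import env
bt,mt=[np.r_[v,1] for v in np.load("held.npy")]
d["scene4"]=env.read_camera("scene");d["side4"]=env.read_camera("side");pickle.dump(d,open("cams.pkl","wb"))
o=env.get_obs();X=pose(o);print(o["time_s"],"base",X@bt,"mouth",X@mt,o["force"],o["grip_width"])
steps(X,final(75,0,0,P=(.587,.087)))
```

```text
9.1 base [0.58762684 0.08678005 0.01467465 1.        ] mouth [0.58757698 0.08680011 0.11967464 1.        ] [0.19430009 0.79040993 0.46153468] 0.0335705844769912
rows 1 xyz [0.0028, 0.0005, 0.0015] rot [-0.0009, 0.0006, -0.0]
```

Call:
send_rows:
  xyz:
    - [0.001, 0.0005, 0.0005]
    - [0.001, 0, 0.0004]
    - [0.0005, 0, 0.0002]
    - [0, 0, 0]
    - [0, 0, 0]
  rotation:
    - [0, 0, 0]
    - [0, 0, 0]
    - [0, 0, 0]
    - [0, 0, 0]
    - [0, 0, 0]
  jaw: [0, 0, 0, 0, 0]

```text
time_s: 9.6
tool_pos: [0.546, -0.0675, 0.1599]
tool_rot: [-179.7, 70.2, -104.8]
force: [-0.6, -1.3, 4.7]
grip_width: 0.0336
grasp_force: 24.9
```

Run:
```python
from kin import *
from cell import env
bt,mt=[np.r_[v,1] for v in np.load("held.npy")]
o=env.get_obs();X=pose(o);print(o["time_s"],"base",X@bt,"mouth",X@mt,o["force"])
def crop(n,x,y,w,h,s):
    im=cv2.resize(d[n]["image"][y:y+h,x:x+w],None,fx=s,fy=s,interpolation=cv2.INTER_CUBIC)
    for i in range(0,im.shape[1],10*s):cv2.putText(im,str(x+i//s),(i,10),0,.3,(0,255,255),1);cv2.line(im,(i,10),(i,15),(0,255,255))
    for i in range(0,im.shape[0],10*s):cv2.putText(im,str(y+i//s),(6,i+4),0,.3,(0,255,255),1);cv2.line(im,(0,i),(5,i),(0,255,255))
    return im
for n in("scene5","side5"):d[n]=env.read_camera(n[:-1])
pickle.dump(d,open("cams.pkl","wb"))
for n in("scene5","side5"):print(n,proj(n,[(X@bt)[:3],(X@mt)[:3],(.587,.087,.164),(.587,.087,.271)]).round(1).tolist())
cv2.imwrite("pics/c5b.png",np.hstack([crop("side5",260,180,80,100,5),cv2.copyMakeBorder(crop("scene5",315,205,70,80,5),0,100,0,0,0)]))
```

```text
9.6 base [0.58781603 0.08758506 0.01377944 1.        ] mouth [0.58755452 0.08731427 0.11877877 1.        ] [-0.6123093  -1.33549767  4.69747977]
scene5 [[345.0, 276.0], [345.8, 258.6], [346.2, 250.2], [347.2, 229.3]]
side5 [[300.2, 278.8], [299.9, 245.7], [299.6, 230.4], [299.3, 190.3]]
```

View pics/c5b.png

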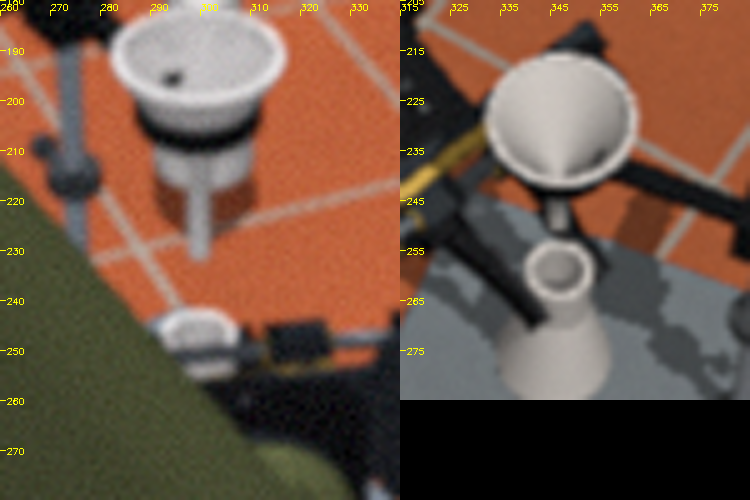

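Contact with the plate (4.7 N); scene mouth (346.8,258.8), stem tip (346.6,251.4) and side mouth (300,246), tip (300,232) agree with the flask being centred to 2–3 mm. Release and back off.

Call:
send_rows:
  xyz:
    - [-0.0005, 0, -0.0002]
    - [0, 0, 0]
    - [0, 0, 0]
    - [0, 0, 0]
    - [0, 0, 0]
    - [0, 0, 0]
    - [0, 0, 0]
    - [0, 0, 0]
    - [0, 0, 0]
    - [0, 0, 0]
  rotation:
    - [0, 0, 0]
    - [0, 0, 0]
    - [0, 0, 0]
    - [0, 0, 0]
    - [0, 0, 0]
    - [0, 0, 0]
    - [0, 0, 0]
    - [0, 0, 0]
    - [0, 0, 0]
    - [0, 0, 0]
  jaw: [0.4, 0.45, 0.5, 0.6, 0.7, 0.8, 0.8, 0.8, 0.8, 0.8]

```text
time_s: 10.7
tool_pos: [0.5455, -0.0675, 0.1591]
tool_rot: [-180.0, 70.0, -105.0]
force: [-0.1, 0.4, 0.5]
grip_width: 0.0695
grasp_force: 0.0
```

Call:
send_rows:
  xyz:
    - [0.0035, 0, -0.0095]
    - [0.0035, 0, -0.0095]
    - [0.0068, 0, -0.0188]
    - [0.0068, 0, -0.0188]
    - [0.0068, 0, -0.0188]
    - [0.0068, 0, -0.0188]
    - [0.0068, 0, -0.0188]
    - [0.0068, 0, -0.0188]
    - [0, 0, 0]
    - [0, 0, 0]
  rotation:
    - [0, 0, 0]
    - [0, 0, 0]
    - [0, 0, 0]
    - [0, 0, 0]
    - [0, 0, 0]
    - [0, 0, 0]
    - [0, 0, 0]
    - [0, 0, 0]
    - [0, 0, 0]
    - [0, 0, 0]
  jaw: [0.8, 0.8, 0.8, 0.8, 0.8, 0.8, 0.8, 0.8, 0.8, 0.8]

```text
time_s: 11.7
tool_pos: [0.5091, -0.2034, 0.159]
tool_rot: [-180.0, 70.1, -105.1]
force: [0.3, 0.2, 0.3]
grip_width: 0.0696
grasp_force: 0.0
```

```bash
cat >> kin.py <<'E'
TAB=np.array([.515,.185]);YAW=.191
E
python3 - <<'E'
from kin import *
from cell import env
o=env.get_obs();print(o["time_s"],o["qpos"].round(0),o["tool_pos"],o["force"],o["grip_width"])
def crop(n,x,y,w,h,s):
    im=cv2.resize(d[n]["image"][y:y+h,x:x+w],None,fx=s,fy=s,interpolation=cv2.INTER_CUBIC)
    for i in range(0,im.shape[1],10*s):cv2.putText(im,str(x+i//s),(i,10),0,.3,(0,255,255),1);cv2.line(im,(i,10),(i,15),(0,255,255))
    for i in range(0,im.shape[0],10*s):cv2.putText(im,str(y+i//s),(6,i+4),0,.3,(0,255,255),1);cv2.line(im,(0,i),(5,i),(0,255,255))
    return im
for n in("scene6","side6"):d[n]=env.read_camera(n[:-1])
pickle.dump(d,open("cams.pkl","wb"))
print("tab",proj("scene6",[.515,.185,.259]),proj("side6",[.515,.185,.259]))
cv2.imwrite("pics/c6.png",np.hstack([cv2.copyMakeBorder(crop("side6",240,160,80,130,4),0,0,0,0,0),cv2.copyMakeBorder(crop("scene6",315,205,95,100,4),0,120,0,0,0)]))
E
```

```text
11.7 [  22.   37.   17.  106.  -68.   93. -122.] [ 0.50905145 -0.20343204  0.15900182] [0.34455847 0.21183019 0.27410204] 0.06958770780218072
tab [[397.25324255 229.77298729]] [[252.35893887 179.49646242]]
```

View pics/c6.png

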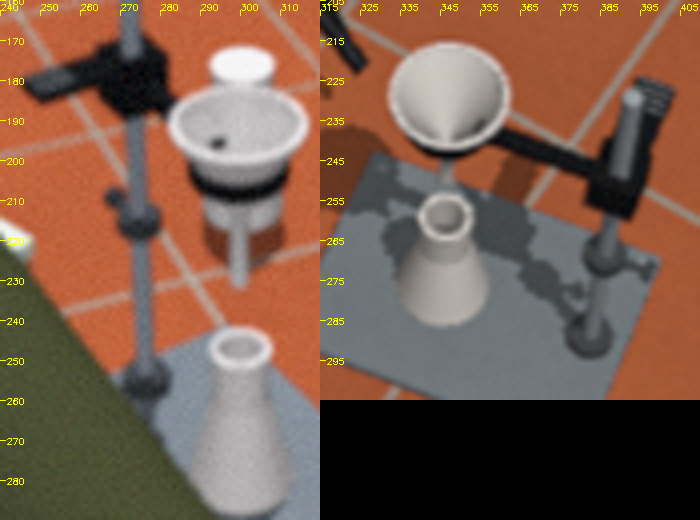

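Flask stands released, mouth at side (300,247), scene (346.3,259.3), right under the stem; predicted tab point (252,179)/(397,230) falls on the tab. Planning the press.

```bash
cat >> kin.py <<'E'
def press(z,yo=0,th=25,r=.047,flip=1,rod=np.array([.5661,.1950])):
    a=np.radians(th);yw=YAW+np.radians(yo);f=np.array([np.cos(YAW),np.sin(YAW),0]);g=np.array([np.cos(yw),np.sin(yw),0]);u=np.array([0,0,1.])
    zt=np.sin(a)*g-np.cos(a)*u;y=flip*np.cross(u,g);x=np.cross(y,zt)
    T=np.eye(4);T[:3,:3]=np.c_[x,y,zt];T[:3,3]=np.r_[rod-r*f[:2],z]-zt*.182;return T
E
python3 - <<'E'
from kin import *
from cell import env
o=env.get_obs();q0=o["qpos"]
for fl in(1,-1):
  for th in(20,28):
   for yo in(0,20,40):
    a=ik(press(.31,yo,th,flip=fl),q0,1e-4);b=ik(press(.182,yo,th,flip=fl),a[0],1e-4)
    print(fl,th,yo,a[0].round(0),round(a[1],4),b[0].round(0),round(b[1],4),round(b[2],3),press(.182,yo,th,flip=fl)[:3,3].round(2))
E
```

```text
1 20 0 [ -38.  -17.   20.  130.  -89.    5. -154.] 0.078 [ -71.  -16.   54.  136.  -89.    5. -154.] 0.0673 0.805 [0.46 0.17 0.35]
1 20 20 [ -33.  -17.   15.  130.  -89.    5. -154.] 0.0659 [ -56.  -12.   38.  135.  -89.    5. -154.] 0.0536 0.657 [0.47 0.15 0.35]
1 20 40 [  73.  -17.  -63.  114.  -65.   66. -154.] 0.0581 [  83.  -17.  -79.  124.  -73.   52. -154.] 0.0431 0.548 [0.48 0.14 0.35]
1 28 0 [ -32.  -17.   14.  131.  -89.    5. -154.] 0.0816 [ -63.  -17.   47.  138.  -89.    5. -154.] 0.0623 0.703 [0.44 0.17 0.34]
1 28 20 [ -30.  -17.   12.  131.  -89.    5. -154.] 0.0711 [ -55.  -16.   38.  138.  -89.    5. -154.] 0.0452 0.53 [0.45 0.14 0.34]
1 28 40 [  67.  -17.  -56.  118.  -70.   65. -154.] 0.0521 [  80.  -17.  -74.  127.  -76.   53. -154.] 0.0351 0.425 [0.47 0.12 0.34]
-1 20 0 [  -1.  -10.  -21.  106.    0.   64. -102.] 0.0 [  -1.   -6.  -23.  117.    3.   49. -105.] 0.0 0.0 [0.46 0.17 0.35]
-1 20 20 [ -2. -10. -16. 106.  -8.  65. -75.] 0.0 [ -2.  -6. -17. 117.  -7.  49. -74.] 0.0 0.0 [0.47 0.15 0.35]
-1 20 40 [ -3.  -7. -11. 104. -14.  68. -49.] 0.0 [ -3.  -3. -11. 115. -16.  53. -46.] 0.0 0.0 [0.48 0.14 0.35]
-1 28 0 [   4.  -16.  -25.  112.   -2.   55. -100.] 0.0 [   4.  -11.  -29.  123.    2.   39. -105.] 0.0 0.0 [0.44 0.17 0.34]
-1 28 20 [  0. -15. -15. 112. -14.  56. -70.] 0.0 [ -0. -11. -16. 124. -15.  40. -67.] 0.0 0.0 [0.45 0.14 0.34]
-1 28 40 [ -1. -11.  -8. 109. -22.  62. -42.] 0.0 [ -2.  -7.  -8. 120. -26.  47. -35.] 0.0 0.0 [0.47 0.12 0.34]
```

Run:
```python
from kin import *
from cell import env
o=env.get_obs();q0=o["qpos"]
H=press(.31,0,22,flip=-1);qh=ik(H,np.array([0,-10,-22,107,0,63,-102.]),1e-4)[0];print(qh.round(0))
# via: raised, pulled back
X=pose(o);V=X.copy();V[:3,3]+=[-.06,-.06,.20];qv,e,w=ik(V,q0,1e-4);print("via",qv.round(0),e,w)
bodies=np.array([[x,y,z] for x in(-.04,.04) for y in(-.095,0,.095) for z in(0,.06,.113)]+[[0,y,z] for y in(-.02,.02) for z in(.14,.182)])
def clear(p):
    f=max(np.hypot(p[0]-.587,p[1]-.087)-.04, .1-0 if p[2]>.29 else -1) if p[2]<.29 else .1
    r=np.hypot(p[0]-.566,p[1]-.195)-.01 if p[2]<.345 else .1
    return min(f,r)
for a,b,nm in((q0,qv,"A"),(qv,qh,"B"),(q0,qh,"D")):
    for k in range(0,9):
        T=fk(a+(b-a)*k/8);P=bodies@T[:3,:3].T+T[:3,3]
        print(nm,k,T[:3,3].round(2),"tip",(T@[0,0,.182,1])[:3].round(2),"clr",round(min(map(clear,P)),3),"zmin",P[:,2].min().round(2))
for a,b,n in((q0,qv,1),(qv,qh,3),(q0,qh,3)):
    for k in range(n):steps(fk(a+(b-a)*k/n),fk(a+(b-a)*(k+1)/n))
```

```text
[  -0.  -12.  -22.  107.    0.   62. -102.]
via [  26.   20.   22.  103.  -61.  107. -136.] 3.6465294869546146e-07 2.398717893798211e-06
A 0 [ 0.51 -0.2   0.16] tip [ 0.55 -0.04  0.1 ] clr 0.09 zmin 0.08
A 1 [ 0.51 -0.21  0.18] tip [ 0.55 -0.05  0.12] clr 0.099 zmin 0.11
A 2 [ 0.5  -0.22  0.21] tip [ 0.55 -0.05  0.15] clr 0.108 zmin 0.13
A 3 [ 0.5  -0.23  0.24] tip [ 0.54 -0.06  0.17] clr 0.117 zmin 0.16
A 4 [ 0.49 -0.24  0.26] tip [ 0.53 -0.07  0.2 ] clr 0.1 zmin 0.18
A 5 [ 0.48 -0.24  0.29] tip [ 0.53 -0.08  0.23] clr 0.1 zmin 0.21
A 6 [ 0.47 -0.25  0.31] tip [ 0.52 -0.08  0.25] clr 0.1 zmin 0.23
A 7 [ 0.46 -0.26  0.33] tip [ 0.51 -0.09  0.27] clr 0.1 zmin 0.26
A 8 [ 0.45 -0.26  0.36] tip [ 0.49 -0.1   0.3 ] clr 0.1 zmin 0.28
B 0 [ 0.45 -0.26  0.36] tip [ 0.49 -0.1   0.3 ] clr 0.1 zmin 0.28
B 1 [ 0.47 -0.2   0.36] tip [ 0.49 -0.04  0.28] clr 0.1 zmin 0.27
B 2 [ 0.48 -0.15  0.37] tip [ 0.48 -0.    0.26] clr 0.084 zmin 0.25
B 3 [ 0.48 -0.09  0.38] tip [0.47 0.03 0.25] clr 0.069 zmin 0.24
B 4 [ 0.48 -0.04  0.39] tip [0.47 0.06 0.24] clr 0.063 zmin 0.23
B 5 [0.48 0.01 0.41] tip [0.48 0
[... 557 characters left out ...]
0.34] tip [0.49 0.12 0.18] clr 0.016 zmin 0.17
D 6 [0.49 0.09 0.38] tip [0.5  0.14 0.21] clr -0.005 zmin 0.2
D 7 [0.48 0.13 0.43] tip [0.51 0.16 0.25] clr 0.04 zmin 0.25
D 8 [0.45 0.17 0.48] tip [0.52 0.19 0.31] clr 0.041 zmin 0.31
rows 5 xyz [-0.0326, 0.0085, -0.0274] rot [0.0, -0.0, -0.0]
rows 5 xyz [-0.0176, -0.0051, 0.026] rot [-0.0689, 0.0726, -0.099]
rows 6 xyz [-0.0177, -0.0146, 0.0084] rot [-0.0471, 0.0633, -0.11]
rows 7 xyz [-0.008, -0.0217, -0.0062] rot [-0.0297, 0.0614, -0.1076]
rows 6 xyz [-0.025, -0.004, 0.0139] rot [-0.0661, 0.0478, -0.0915]
rows 6 xyz [-0.022, -0.0155, -0.0008] rot [-0.0529, 0.0616, -0.1078]
rows 6 xyz [-0.0106, -0.0229, -0.0169] rot [-0.0441, 0.0782, -0.1122]
```

Run:
```python
from kin import *
from cell import env
o=env.get_obs();q0=o["qpos"]
qh=ik(press(.31,0,22,flip=-1),np.array([0,-10,-22,107,0,63,-102.]),1e-4)[0]
X=pose(o);V=X.copy();V[:3,3]+=[-.02,-.06,.27];qv,e,w=ik(V,q0,1e-4);print("via",qv.round(0),e,w)
for k in range(0,10):
    T=fk(qv+(qh-qv)*k/9);print(k,T[:3,3].round(2),"tip",(T@[0,0,.182,1])[:3].round(2))
steps(X,V)
for k in range(3):steps(fk(qv+(qh-qv)*k/3),fk(qv+(qh-qv)*(k+1)/3))
```

```text
via [  25.   19.   21.   95.  -65.  109. -146.] 4.6953426038468143e-07 3.7722882850662317e-06
0 [ 0.49 -0.26  0.43] tip [ 0.53 -0.1   0.37]
1 [ 0.5  -0.21  0.43] tip [ 0.53 -0.05  0.34]
2 [ 0.51 -0.15  0.43] tip [ 0.52 -0.    0.32]
3 [ 0.51 -0.1   0.43] tip [0.51 0.03 0.3 ]
4 [ 0.5  -0.05  0.43] tip [0.5  0.06 0.28]
5 [ 0.5  -0.01  0.43] tip [0.5  0.08 0.27]
6 [0.49 0.04 0.44] tip [0.5  0.1  0.27]
7 [0.48 0.08 0.45] tip [0.5  0.13 0.27]
8 [0.47 0.13 0.46] tip [0.51 0.15 0.29]
9 [0.45 0.17 0.48] tip [0.52 0.19 0.31]
rows 6 xyz [-0.0387, 0.0006, -0.0252] rot [-0.0, -0.0, -0.0]
rows 5 xyz [-0.0153, -0.001, 0.0291] rot [-0.0594, 0.0731, -0.097]
rows 6 xyz [-0.018, -0.0103, 0.0121] rot [-0.0457, 0.0617, -0.1117]
rows 7 xyz [-0.0098, -0.019, -0.0027] rot [-0.0322, 0.0576, -0.1128]
```

Call:
send_rows:
  xyz:
    - [-0.0387, 0.0006, -0.0252]
    - [-0.0387, 0.0006, -0.0252]
    - [-0.0387, 0.0006, -0.0252]
    - [-0.0387, 0.0006, -0.0252]
    - [-0.0387, 0.0006, -0.0252]
    - [-0.0387, 0.0006, -0.0252]
    - [0, 0, 0]
    - [-0.0153, -0.001, 0.0291]
    - [-0.0153, -0.001, 0.0291]
    - [-0.0153, -0.001, 0.0291]
    - [-0.0153, -0.001, 0.0291]
    - [-0.0153, -0.001, 0.0291]
    - [-0.018, -0.0103, 0.0121]
    - [-0.018, -0.0103, 0.0121]
    - [-0.018, -0.0103, 0.0121]
    - [-0.018, -0.0103, 0.0121]
    - [-0.018, -0.0103, 0.0121]
    - [-0.018, -0.0103, 0.0121]
    - [0, 0, 0]
  rotation:
    - [0, 0, 0]
    - [0, 0, 0]
    - [0, 0, 0]
    - [0, 0, 0]
    - [0, 0, 0]
    - [0, 0, 0]
    - [0, 0, 0]
    - [-0.0594, 0.0731, -0.097]
    - [-0.0594, 0.0731, -0.097]
    - [-0.0594, 0.0731, -0.097]
    - [-0.0594, 0.0731, -0.097]
    - [-0.0594, 0.0731, -0.097]
    - [-0.0457, 0.0617, -0.1117]
    - [-0.0457, 0.0617, -0.1117]
    - [-0.0457, 0.0617, -0.1117]
    - [-0.0457, 0.0617, -0.1117]
    - [-0.0457, 0.0617, -0.1117]
    - [-0.0457, 0.0617, -0.1117]
    - [0, 0, 0]
  jaw: [0.8, 0.5, 0, 0, 0, 0, 0, 0, 0, 0, 0, 0, 0, 0, 0, 0, 0, 0, 0]

```text
time_s: 13.7
tool_pos: [0.4903, 0.0434, 0.4372]
tool_rot: [-161.4, 9.4, -29.0]
force: [0.3, 0.5, 0.5]
grip_width: 0.0009
grasp_force: 0.0
```

Run:
```python
from kin import *
from cell import env
o=env.get_obs();print(o["time_s"],o["qpos"].round(0),o["tool_pos"],o["force"],o["grip_width"])
X=pose(o);print((X@[0,0,.182,1])[:3]);H=press(.31,0,22,flip=-1)
qh=ik(H,o["qpos"],1e-4);print(qh)
steps(X,H)
```

```text
13.7 [  -3.   -2.    2.  104.  -21.   78. -117.] [0.49027171 0.04338457 0.43717738] [0.33823226 0.45703209 0.47553159] 0.0009383281883043478
[0.49384841 0.10769587 0.26695616]
(array([ -11.8446251 ,  -11.39969808,  -12.25488481,  107.51766168,
          2.90185657,   62.2217427 , -104.24391558]), np.float64(2.2349809728192763e-07), np.float64(4.672734072107397e-06))
rows 7 xyz [-0.0092, -0.0185, -0.0029] rot [-0.0322, 0.0579, -0.1112]
```

Call:
send_rows:
  xyz:
    - [-0.0092, -0.0185, -0.0029]
    - [-0.0092, -0.0185, -0.0029]
    - [-0.0092, -0.0185, -0.0029]
    - [-0.0092, -0.0185, -0.0029]
    - [-0.0092, -0.0185, -0.0029]
    - [-0.0092, -0.0185, -0.0029]
    - [-0.0092, -0.0185, -0.0029]
    - [0, 0, 0]
    - [0, 0, 0]
  rotation:
    - [-0.0322, 0.0579, -0.1112]
    - [-0.0322, 0.0579, -0.1112]
    - [-0.0322, 0.0579, -0.1112]
    - [-0.0322, 0.0579, -0.1112]
    - [-0.0322, 0.0579, -0.1112]
    - [-0.0322, 0.0579, -0.1112]
    - [-0.0322, 0.0579, -0.1112]
    - [0, 0, 0]
    - [0, 0, 0]
  jaw: [0, 0, 0, 0, 0, 0, 0, 0, 0]

```text
time_s: 14.6
tool_pos: [0.4563, 0.1677, 0.4783]
tool_rot: [-179.9, -21.8, 10.1]
force: [0.1, -1.0, -0.5]
grip_width: 0.0002
grasp_force: 0.0
```

Run:
```python
from kin import *
from cell import env
o=env.get_obs();print(o["time_s"],o["qpos"].round(0),o["tool_pos"],o["force"])
X=pose(o);print((X@[0,0,.182,1])[:3]);steps(X,press(.31,0,22,flip=-1));steps(X,press(.255,0,22,flip=-1));steps(press(.255,0,22,flip=-1),press(.245,0,22,flip=-1))
cv2.imwrite("pics/w7.png",np.hstack([cv2.resize(env.read_camera("wrist")["image"],(400,300)),cv2.resize(env.read_camera("scene")["image"][190:310,300:460],(400,300))]))
```

```text
14.6 [ -13.  -11.  -11.  107.    3.   62. -105.] [0.45633745 0.16767547 0.47828557] [ 0.10737396 -0.96241631 -0.47045516]
[0.52297217 0.17978852 0.30935633]
rows 1 xyz [-0.002, -0.006, -0.0013] rot [0.0042, 0.0027, -0.0133]
rows 2 xyz [-0.0112, -0.003, 0.0249] rot [0.0021, 0.0013, -0.0066]
rows 1 xyz [-0.0037, 0.0, 0.0093] rot [0.0, 0.0, -0.0]
```

View pics/w7.png

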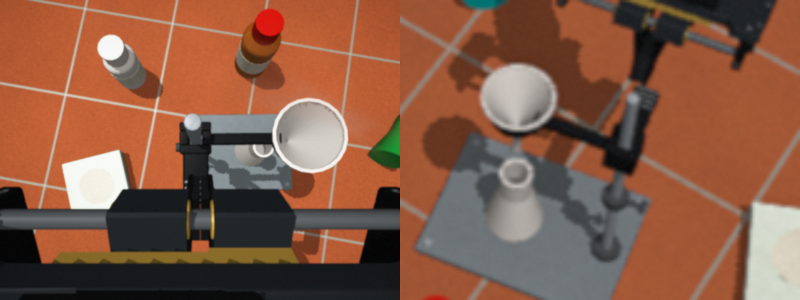

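The picture shows the closed fingers just behind the rod, over the tab, needing the computed 6 mm sideways correction. Press down.

Call:
send_rows:
  xyz:
    - [-0.002, -0.006, -0.0013]
    - [-0.0074, 0, 0.0186]
    - [-0.0074, 0, 0.0186]
    - [-0.0037, 0, 0.0093]
    - [-0.0037, 0, 0.0093]
    - [-0.0037, 0, 0.0093]
    - [0, 0, 0]
  rotation:
    - [0.0042, 0.0027, -0.0133]
    - [0, 0, 0]
    - [0, 0, 0]
    - [0, 0, 0]
    - [0, 0, 0]
    - [0, 0, 0]
    - [0, 0, 0]
  jaw: [0, 0, 0, 0, 0, 0, 0]

```text
time_s: 15.4
tool_pos: [0.4538, 0.1733, 0.4087]
tool_rot: [179.9, -22.1, 11.0]
force: [-0.1, -1.2, 0.2]
grip_width: 0.0005
grasp_force: 0.0
```

Run:
```python
from kin import *
from cell import env
o=env.get_obs();X=pose(o);print(o["time_s"],(X@[0,0,.182,1])[:3],o["force"],o["tool_rot"]);steps(X,press(.187,0,22,flip=-1),6)
```

```text
15.4 [0.52104481 0.18627327 0.24006743] [-0.06002044 -1.19058656  0.20235939] [179.94814957 -22.096721    11.02329938]
rows 6 xyz [-0.0034, 0.0, 0.0081] rot [0.0001, -0.0003, 0.0002]
```

Run:
```python
from kin import *
from cell import env
s=env.read_camera("side");d["side8"]=s;w=env.read_camera("scene")
a=cv2.resize(s["image"][130:280,230:330],(400,600),interpolation=cv2.INTER_CUBIC);b=cv2.resize(w["image"][200:320,310:410],(400,480),interpolation=cv2.INTER_CUBIC)
cv2.imwrite("pics/c8.png",np.hstack([a,cv2.copyMakeBorder(b,0,120,0,0,0)]))
print(proj("side8",[[.521,.186,.24],[.587,.087,.164],[.587,.087,.139]]))
```

```text
[[255.32876359 185.9601615 ]
 [299.6001835  230.37331916]
 [299.66344391 239.04594017]]
```

View pics/c8.png

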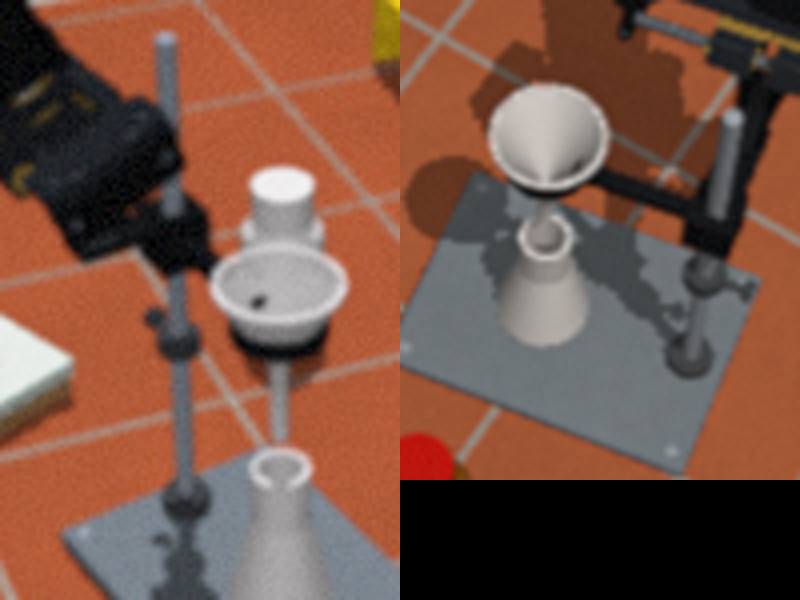

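The holder has come down with the fingers: stem tip at side (300,240), straight above the mouth. I have also viewed 12 pictures, over the limit of 10, so from here on I use only numbers. Continuing the press.

Call:
send_rows:
  xyz:
    - [-0.0034, 0, 0.0081]
    - [-0.0034, 0, 0.0081]
    - [-0.0034, 0, 0.0081]
    - [-0.0034, 0, 0.0081]
    - [-0.0034, 0, 0.0081]
    - [-0.0019, 0, 0.0046]
    - [0, 0, 0]
    - [0, 0, 0]
  rotation:
    - [0, 0, 0]
    - [0, 0, 0]
    - [0, 0, 0]
    - [0, 0, 0]
    - [0, 0, 0]
    - [0, 0, 0]
    - [0, 0, 0]
    - [0, 0, 0]
  jaw: [0, 0, 0, 0, 0, 0, 0, 0]

```text
time_s: 16.3
tool_pos: [0.4533, 0.1735, 0.3605]
tool_rot: [180.0, -22.2, 11.1]
force: [1.5, 0.0, 2.8]
grip_width: 0.0007
grasp_force: 1.1
```

Run:
```python
from kin import *
from cell import env
o=env.get_obs();X=pose(o);print(o["time_s"],(X@[0,0,.182,1])[:3],o["force"],o["tool_rot"])
```

```text
16.3 [0.52074051 0.18652279 0.191977  ] [1.48088665 0.04701988 2.83505682] [179.95020316 -22.16054598  11.05647883]
```

Call:
send_rows:
  xyz:
    - [-0.001, 0, 0.0025]
    - [0, 0, 0]
    - [-0.001, 0, 0.0025]
    - [0, 0, 0]
  rotation:
    - [0, 0, 0]
    - [0, 0, 0]
    - [0, 0, 0]
    - [0, 0, 0]
  jaw: [0, 0, 0, 0]

```text
time_s: 16.7
tool_pos: [0.4534, 0.1736, 0.3562]
tool_rot: [179.9, -22.2, 11.1]
force: [-3.3, -1.5, 10.0]
grip_width: 0.0004
grasp_force: 4.9
```

Call:
send_rows:
  xyz:
    - [-0.001, 0, 0.0025]
    - [0, 0, 0]
  rotation:
    - [0, 0, 0]
    - [0, 0, 0]
  jaw: [0, 0]

```text
time_s: 16.9
tool_pos: [0.4534, 0.1737, 0.3557]
tool_rot: [179.9, -22.3, 11.1]
force: [-11.5, -3.9, 21.9]
grip_width: 0.0004
grasp_force: 11.2
```

Stopped hard at tab height 0.184 — on the collar. Back off along the tool axis.

Call:
send_rows:
  xyz:
    - [0.002, 0, -0.005]
    - [0.004, 0, -0.012]
    - [0, 0, -0.03]
    - [0, 0, -0.04]
    - [0, 0, -0.04]
    - [0, 0, 0]
    - [0, 0, 0]
  rotation:
    - [0, 0, 0]
    - [0, 0, 0]
    - [0, 0, 0]
    - [0, 0, 0]
    - [0, 0, 0]
    - [0, 0, 0]
    - [0, 0, 0]
  jaw: [0, 0, 0, 0, 0, 0, 0]

```text
time_s: 17.6
tool_pos: [0.4113, 0.1655, 0.4725]
tool_rot: [179.9, -22.1, 11.1]
force: [-0.9, -0.5, 0.0]
grip_width: 0.0003
grasp_force: 0.0
```

Run:
```python
from kin import *
from cell import env
o=env.get_obs();print(o["time_s"],o["tool_pos"],o["force"])
a=env.read_camera("side");b=d["side6"]
# rim shift by template matching of funnel, and flask mouth shift
A=a["image"];B=b["image"]
def tm(x0,y0,x1,y1,dy):
    t=B[y0:y1,x0:x1];R=A[y0+dy[0]:y1+dy[1],x0-6:x1+6];m=cv2.matchTemplate(R,t,cv2.TM_CCOEFF_NORMED);_,v,_,p=cv2.minMaxLoc(m);return v,(p[0]-6,p[1]+dy[0])
print("funnel rim shift",tm(280,182,320,204,(0,60)),"flask shift",tm(285,258,316,284,(-6,6)))
for j in(.0245,.1):print(proj("side",[.587,.087,.296-j]).round(1))
```

```text
17.6 [0.41126977 0.16545934 0.4724927 ] [-0.93783309 -0.54999009  0.04374803]
funnel rim shift (0.9370860457420349, (0, 29)) flask shift (0.9460486173629761, (0, 2))
[[299.3 190.1]]
[[299.5 218.9]]
```

Run:
```python
from kin import *
from cell import env
for n,box in(("scene",(333,266,358,288)),("side",(284,268,318,292)),("side",(288,262,318,292)),("scene",(375,285,395,296))):
    A=env.read_camera(n)["image"];B=d[n+"6"]["image"];x0,y0,x1,y1=box
    g=lambda I:cv2.resize(I.astype(np.float32),None,fx=4,fy=4,interpolation=cv2.INTER_CUBIC)
    for nm,f in(("sat",lambda I:I[...,2].astype(np.float32)-I[...,0]),("col",lambda I:I)):
        m=cv2.matchTemplate(g(f(A)[y0-6:y1+6,x0-6:x1+6]),g(f(B)[y0:y1,x0:x1]),cv2.TM_CCOEFF_NORMED);_,v,_,p=cv2.minMaxLoc(m);print(n,box,nm,round(v,3),(p[0]/4-6,p[1]/4-6))
```

```text
scene (333, 266, 358, 288) sat 0.992 (0.0, 0.0)
scene (333, 266, 358, 288) col 0.992 (0.0, 0.0)
side (284, 268, 318, 292) sat 0.621 (2.75, -4.0)
side (284, 268, 318, 292) col 0.918 (0.0, 0.0)
side (288, 262, 318, 292) sat 0.793 (0.5, -0.5)
side (288, 262, 318, 292) col 0.967 (-0.25, 0.0)
scene (375, 285, 395, 296) sat 0.999 (0.0, 0.0)
scene (375, 285, 395, 296) col 0.999 (0.0, 0.0)
```

The flask has not moved and the funnel is fully down; handing in.

```bash
python3 -c "
from cell import env
print(env.sign_off())"
```

```text
the job is handed in; nothing more can be done
None
```

I handed the job in without a verdict: by my measurements the flask stands released on the base plate within about 3 mm of the stem's axis, the funnel holder is down on its stop collar and the arm is clear, but I viewed 12 pictures against the limit of 10.

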